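Fit the wear plate and set the hydrant valve's lift stop

TASK

Reset the lift stop of the brass hydrant valve: push the square steel wear plate along its slideway and over the lip until it drops flat into the seat under the yoke, then lay the aluminium setting block on it, beneath the stop screw. With the square-socket driver, turn the screw down until it just bears on the block, then pull the block straight out so that it drags under the screw without being jammed. Finish with the screw left at that setting, the block lying on the desk and the driver standing in its tube again; turn the screw only with the driver, and leave the filter housing, gauge and pipe clamps where they are.

Things in the scene. Friction and masses are not known exactly. Their poses are not given: they have to be found in the camera images.
- valve: Brass hydrant valve bolted to the desk (fixed): round flange 124 mm across, bulged body, on top a flat slideway leading to a seat under a two-pillar yoke. Origin on the desk, on the stop screw's vertical axis; z up. Its +x is the way the plate and block are pushed in; the open end of the slideway is at -x. An outlet pipe 60 mm across ends at x = 84 mm. No part but the screw is higher than 157 mm.
- slideway (a point): Middle of the slideway's surface (valve x = -100 mm), 75 mm above the desk, axes as the valve's. It runs from valve x = -150 to -50 mm, 65 mm wide between two side rails that are 10 mm thick, stand 5 mm above it, and run on beside the seat.
- lip (a point): Middle of the lip's crest (valve x = -34 mm), 78 mm above the desk, axes as the valve's. Across the slideway: a ramp climbs 3 mm from valve x = -50 to -36 mm, the crest is flat to x = -32 mm, then a sheer 7 mm drop to the seat floor.
- seat (a point): Centre of the seat (pocket) floor, 71 mm above the desk, right below the screw, axes as the valve's. The seat is 64 mm long in x (valve x = -32 to +32 mm) and 65 mm wide; its far wall at x = +32 mm is 81 mm high.
- yoke (a point): Centre of the top of the yoke's cross bar, 141 mm above the desk, axes as the valve's. The bar is 26 mm wide in x, 134 mm long in y, 20 mm thick, with a round boss 6 mm high about the screw and nuts and stud ends up to 16 mm high over the pillars. Pillars: 16 mm in diameter, at y = +-54.5 mm, on lugs 34 mm long in x that reach out to y = +-67.5 mm.
- wear_plate: Loose dark steel plate, 60 x 60 mm, 10 mm thick, about 0.28 kg, lying flat on the slideway outside the lip at the start, its sides roughly along the rails. Origin at the centre of its underside, z up. Its faces and the block's are machined and oiled, so they slide easily. Seated, its underside is 71 mm and its top 81 mm above the desk.
- setting_block: Loose aluminium bar, 120 mm long (x), 30 mm wide (y), 24 mm high (z), about 0.23 kg, lying flat on the desk at the start. Origin at the centre of its underside. Its 24 mm height is the gap to set. It goes in and out lengthways from the slideway side, held from above near its outer end, the inner end under the screw.
- block_center (a point): Centre of the setting block (12 mm above its underside).
- driver: Loose driver, 130 mm long, about 0.35 kg, upright in its tube: below, a square steel socket (34 mm square outside, 26 mm inside, open at the bottom, 15 mm deep) with sides along its x and y; then a 16 mm shank; above, a round black handle 34 mm in diameter, full width 66 to 126 mm above the origin. Origin at the centre of its lower end, z along it to the handle.
- stand: Driver tube, fixed: a steel base plate 90 mm square and an upright tube of 58 mm inside and 64 mm outside diameter, inner floor 10 mm and rim 46 mm above the desk. Origin under the centre of the base plate, on the desk.
- stop_head (a point): Centre of the top of the stop screw's square steel head, 63 mm above the screw's tip. Head: 22 mm square, 16 mm high, over a round collar of 28 mm diameter; its sides lie along this point's x and y and turn with the screw. It stands on the valve's z axis above the yoke.
- stop_tip (a point): Centre of the screw's flat lower end (15 mm in diameter), below the yoke's cross bar. The tip is a stiffly sprung steel buffer: it is pressed back into the screw by 1 mm per 12 N; this point is where its end stands when not pressed.
- stop_turn (a joint): Turn of the stop screw (rad), growing clockwise seen from above, which lowers it 10 mm per full turn. At 0 the tip is 32 mm above the seated plate, at 5.03 it touches a 24 mm block there. It starts at 0.6 to 2.0, stops at 6.2, stays where left, takes about 0.15 N m. Past touching, each 0.1 rad (0.16 mm) adds about 2 N on the block; 2 to 10 N is a just-dragging fit.
- filter_housing: Bystander: translucent green filter bowl with a black cap and two ports, 84 mm in diameter (108 mm over the ports), 150 mm tall, standing. Origin at the centre of its foot.
- gauge: Bystander: black plastic pressure gauge, 84 mm in diameter, 35 mm high, lying face up, brass stem to its -x as far as 70 mm. Origin at the centre of its underside.
- clamp_a: Bystander: aluminium saddle pipe clamp, 116 mm long (x), 26 mm wide, 36 mm high. Origin at the centre of its underside.
- clamp_b: Bystander: aluminium saddle pipe clamp, the same as the other.
- stop_screw: The stop screw itself, steel: square head above the yoke, 16 mm shank through it; turns and moves up and down on the valve's z axis (its origin is on that axis, not on the screw: use the head and tip points).
Mind the look-alikes: they are no part of the job. Leave any green or red look-alike of the driver alone.

How it is judged:
On the way, in this order (a step that is already met when the one before it is completed fails the run):
1. The wear plate has dropped flat into the seat beyond the lip (z of wear_plate in the frame of valve below 0.0722 m and x of wear_plate in the frame of valve above -0.004 m and angle between wear_plate's own z axis and vertical below 0.03 rad), for 0.1 s.
2. The setting block lies flat on the plate, beneath the stop screw (x of stop_tip in the frame of setting_block between -0.056 and 0.056 m and y of stop_tip in the frame of setting_block between -0.013 and 0.013 m and z of setting_block in the frame of valve below 0.0825 m and angle between setting_block's own z axis and vertical below 0.03 rad), for 0.2 s.
3. The screw has been turned down until its tip rests on the block (contact force between stop_screw and setting_block above 0.4 N and z of stop_tip in the frame of wear_plate between 0.0325 and 0.0346 m), for 0.2 s.
4. The block is pulled and drags under the set screw (all of step 3 and linear speed of setting_block above 0.012 m/s), for 0.15 s.
At the end, for the whole second after the job is handed in: The wear plate lies flat in the seat (within 6 mm of its centre), the screw's tip stands 22.5 to 24.6 mm above the plate's top, the driver stands upright on the floor of its tube, and the setting block lies at rest on the desk (z of stop_tip in the frame of wear_plate between 0.0325 and 0.0346 m and z of wear_plate in the frame of valve below 0.0722 m and horizontal distance between wear_plate and valve below 0.006 m and angle between wear_plate's own z axis and vertical below 0.03 rad and horizontal distance between driver and stand below 0.012 m and height (world z) of driver below 0.014 m and angle between driver's own z axis and vertical below 0.1 rad and height (world z) of block_center below 0.018 m and linear speed of each of setting_block, driver below 0.01 m/s); the robot touches nothing.
It fails at once if The block is jammed: the screw presses it with more than 40 N (contact force between stop_screw and setting_block above 40 N).
It fails at once if The fingers turn or push the screw (contact force between the fingers and stop_screw above 2 N).
It fails at once if A bystander is disturbed (moved more than 20 mm or tipped) (distance of any of filter_housing, gauge, clamp_a, clamp_b from where it was at the start of the episode above 0.02 m or angle between filter_housing's own z axis and vertical above 0.3 rad).
It also fails if it takes over 72 s, if anything falls off the work surface, if the arm or the gripper's body presses on something with over 40 N, if the wrist force passes 120 N, or if a joint passes its speed limit or range.

ROBOT

A 6-joint arm with a two-finger parallel gripper is mounted at the origin on the work surface. World frame = base frame: x ahead of the robot, y to its left, z up, the work surface at z = 0. Lengths are in m, angles in rad, forces in N, time in s.
With the tool pointing down it reaches from about 0.3 to 0.95 m from the base axis. Payload 3.1 kg.
Tool frame: the origin (TCP) lies on the centre line of the jaws, within the pads' length; the fingertips stand 25 mm ahead of it and the grasp point (between the pads) lies 6 mm ahead of it; z points along the fingers, y is the line along which they close (so a half turn about z gives the same grasp; the last joint's range is limited). The gripper opens to 85 mm and grips with 20 to 120 N. Pads are 22 mm wide; open, the fingers measure 114 mm over their backs; the gripper's body (76 mm by 85 mm) begins 54 mm behind the grasp point. The pads swing forward as they close: fully open they stand 13 mm farther back than shut.
Start: joints at [-1.224, 0.308, 1.634, -0, 1.2, -0.07], TCP at [0.253, -0.572, 0.231] pointing down, gripper open.
Joint ranges: [-3.06, 3.06], [-0.79, 1.96], [0.05, 2.63], [-1.19, 4.34], [0.05, 2.64], [-2.94, 2.94]. Speed limits (rad/s): [2.79, 2.79, 3.14, 3.14, 3.14, 3.14].

INTERFACE

Orientations are given as a rotation vector (axis times angle).
In Python, from rig import ctrl, eyes, workorder gives the robot as it stands.
- The arm moves only by the tool carry_out, never from a script. Its argument "moves" is a list of rows, each a list of 3 entries, a list of its own where there are three numbers: the shift along the world's x, y, z normalised to -1 to 1, where 1 is 300 mm, then the turn about the world's z normalised to -1 to 1, where 1 is 45 degrees, then the closure, from 0 (fully open) to 1 (shut). A call has 1 to 8 rows; each row shifts and turns the commanded pose from where the row before left it; what a row does not reach is not made up. A row lasts 1/12 s, in which the tool goes at most 41.7 mm and 7.16 degrees, less where a joint would pass 70% of its speed; a pose out of reach is approached as far as the arm can. A call with a number of a shift or a turn outside -1 to 1 is refused whole. A call with a gripper value outside its range is refused whole. The fingers move at their own pace and stop on an object; "newtons" is the grip in N (left out, the last holds). Time passes only in rows, so rows that do not move let the fingers close. It gives the time, the measured TCP pose, the force, the opening and the grip force at its end, in the units of the state.
- ctrl.state(): the state, without advancing time (a new reading comes with each control period).
- eyes.camera(name): name is "side" or "top"; returns (picture, depth): 384x512x3 uint8, red, green, blue; 384x512 float32, m along the optical axis (not along the pixel's ray), 0 where there is no reading.
- eyes.get_calibration(name): a dict with "fx", "fy", "cx", "cy" (pixels), "world_to_cam" (4x4, takes a point from world to camera coordinates). Camera axes: x right, y down, z forward; pixel columns grow to the right and rows downward; lengths in m; the calibration is good to about 2 mm. A picture is of the moment at which its call begins. get_calibration takes no time and is no camera call.
- workorder.close_job(): hands the job in; it is judged then, once.
Trained networks look in the newest picture that a camera, given by its name, has taken for a name from the list of things; names that differ only in an ending like _2 or _b are one class to them, and where a whole thing is asked for, a point or a joint stands for the part that bears it (a point fixed in the world has none). Each returns a list of dicts, best first, with "p" (0 to 1); they miss things now and then, are a little off and sometimes report something else, mostly with a low value. They report only what shows in the picture. A call takes as long as a camera call. They do not tell look-alikes from the thing itself.
- eyes.silhouettes(target, camera): "pixels" (384x512 bool, what is visible of it) and "point" ([column, row] in pixels, amid what is visible of it).
The state is a dict: "clock": time; "joints": joint angles; "qvel": joint speeds; "tau": joint torques, N m; "tcp_pos": TCP position; "eef_rot": TCP orientation; "force": force on the tool from outside, world axes, zero at the start; "wrist_torque": the same for the moment, N m; "opening": finger opening in m; "grasp_force": force on a finger pad.
Only numpy, scipy, OpenCV 4.12 (cv2) and the standard library are available. Lean on these libraries where they do the work, as an engineer would, in place of code of your own. Each camera call takes 0.05 s, during which the arm holds its last target. There are 200 camera calls.

## Working session

There is one attempt and no reset: what is moved stays moved. The work goes in short steps, Python scripts to look and compute and a tool call to move; the robot and the scene stay as the last step left them, time stands still between calls to the robot, and variables do not carry over. Pictures are saved under pics/ and viewed, at most 10 in all, crops included, and the job is handed in when it is done.

Besides the shell and the picture viewer there is one more tool, called after "Request:" as a command line: name --argument value ..., lists and objects as JSON in quotes. carry_out: Moves the arm, as the interface text tells. Scaled input: -1 to 1 covers 300 mm each way for a shift and 45 degrees each way for a turn. Its arguments: {"type":"object","properties":{"moves":{"type":"array","items":{"type":"array"}},"newtons":{"type":"number"}},"required":["moves"]}

```bash
mkdir -p pics; ls; cat > h.py <<'E'
import numpy as np, cv2
from rig import ctrl, eyes, workorder
def cam(n):
    im,d=eyes.camera(n); return im,d
def pts(n,d,mask=None):
    c=eyes.get_calibration(n); T=np.linalg.inv(c["world_to_cam"])
    v,u=np.nonzero((d>0) if mask is None else (mask&(d>0)))
    z=d[v,u]; P=np.stack([(u-c["cx"])/c["fx"]*z,(v-c["cy"])/c["fy"]*z,z,np.ones_like(z)],1)
    return (P@T.T)[:,:3],u,v
def proj(n,p):
    c=eyes.get_calibration(n); q=c["world_to_cam"]@np.append(p,1)
    return q[0]/q[2]*c["fx"]+c["cx"],q[1]/q[2]*c["fy"]+c["cy"]
def save(name,im,s=1.5): cv2.imwrite(f"pics/{name}.png",cv2.resize(im[:,:,::-1],None,fx=s,fy=s,interpolation=cv2.INTER_CUBIC))
E
python3 - <<'E'
from h import *
np.set_printoptions(precision=4,suppress=True)
ims=[]
for n in ["top","side"]:
    im,d=cam(n); save(n+"0",im); np.save(n+"d.npy",d); np.save(n+"im.npy",im)
    c=eyes.get_calibration(n); T=np.linalg.inv(c["world_to_cam"]); print(n,c["fx"],T[:3,3],T[:3,2])
    for t in ["valve","wear_plate","setting_block","driver","stand","stop_head","filter_housing","gauge","clamp_a"]:
        for r in eyes.silhouettes(t,n)[:4]:
            m=r["pixels"]; P,_,_=pts(n,d,m)
            print(t,round(r["p"],2),np.round(r["point"]),m.sum(),np.median(P,0) if len(P) else None, P[:,2].max() if len(P) else None)
            np.save(f"m_{n}_{t}_{int(r['point'][0])}.npy",m)
print(ctrl.state())
E
```

```text
pics
top 471.15593503374436 [0.2882 0.0537 1.3075] [ 0.2015 -0.0219 -0.9792]
valve 0.6 [265. 172.] 2573 [ 0.5812 -0.0148  0.0765] 0.1780220648715496
wear_plate 0.6 [238. 174.] 493 [0.5902 0.0574 0.0846] 0.09173174948918383
wear_plate 0.55 [262. 174.] 2633 [ 0.5821 -0.0146  0.0764] 0.1780220648715496
setting_block 0.97 [159. 232.] 562 [0.4732 0.2921 0.0234] 0.031777597232994115
driver 0.84 [389. 259.] 338 [ 0.319  -0.3008  0.101 ] 0.13502656250183365
driver 0.66 [335. 232.] 294 [ 0.4009 -0.1622  0.1148] 0.13464741645233014
stand 0.72 [358. 226.] 759 [ 0.4153 -0.2672  0.007 ] 0.13627051619615882
stand 0.56 [116. 193.] 844 [0.5932 0.3952 0.0335] 0.04126558610399633
stand 0.27 [264. 174.] 2547 [ 0.5806 -0.0144  0.0765] 0.1780220648715496
stop_head 0.6 [267. 165.] 109 [ 0.588  -0.0269  0.172 ] 0.1780220648715496
stop_head 0.3 [236. 176.] 489 [0.5884 0.0561 0.0846] 0.09173174948918383
filter_housing 0.63 [370. 153.] 1259 [ 0.6007 -0.2893  0.1465] 0.15607169795360742
filter_housing 0.16 [268. 165.] 106 [ 0.5889 -0.0266  0.1722] 0.1780220648715496
gauge 0.77 [117. 193.] 792 [0.5932 0.3951 0.
[... 981 characters left out ...]
715140806461902
gauge 0.59 [189. 308.] 854 [0.5878 0.4044 0.035 ] 0.04280532235869061
clamp_a 0.84 [169. 229.] 346 [0.747  0.1881 0.0175] 0.0430220614686696
clamp_a 0.79 [285. 246.] 319 [0.4021 0.1207 0.0178] 0.04315304035944001
{'clock': 1.0, 'joints': array([-1.2237,  0.3081,  1.6338,  0.    ,  1.1997, -0.0697]), 'qvel': array([-0.001 ,  0.0007, -0.0001,  0.0014,  0.0006, -0.0011]), 'tau': array([  0.001 , -41.5291, -27.7091,  -0.    ,   0.0007,   0.    ]), 'tcp_pos': array([ 0.253 , -0.5715,  0.2312]), 'eef_rot': array([3.0735, 0.65  , 0.    ]), 'force': array([ 0.1457, -0.0214, -0.8538]), 'wrist_torque': array([0.0799, 0.0194, 0.017 ]), 'grasp_force': 0.0, 'opening': 0.08518451927928253}
```

View pictures.

```bash
python3 - <<'E'
import cv2
a=cv2.imread('pics/top0.png'); s=cv2.imread('pics/side0.png')
cv2.imwrite('pics/t1.png',cv2.resize(a[130:450,100:700],None,fx=1.33,fy=1.33))
E
```

```text
(no output)
```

View pics/t1.png

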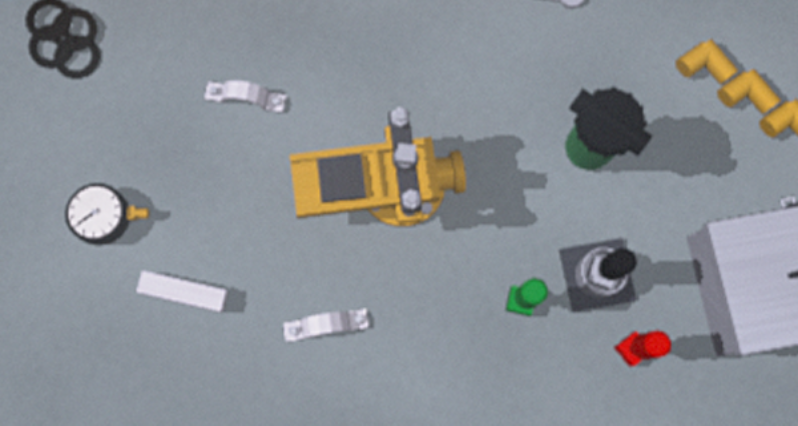

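View pics/side0.png

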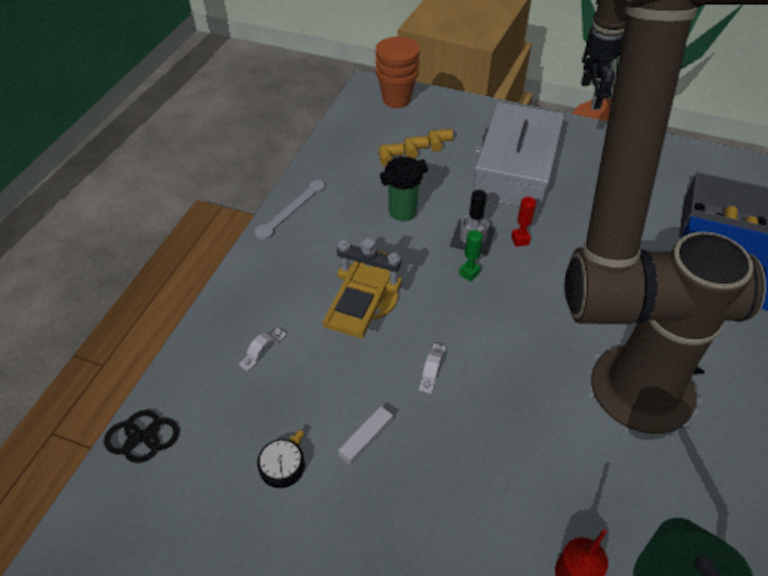

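Top view (full-picture pixels): the valve has its slideway to the left (+y), the plate is dark at about (238,174) and the head is at (267,165). The block is at (159,232), with clamps at (230,246) and (192,134). Driver candidates are black in the tube at ~(358,226), green at (335,232) and red at (389,259). I choose the black one in the tube. Next I measure the poses.

```bash
cat > meas.py <<'E'
from h import *
np.set_printoptions(precision=4,suppress=True)
def rect(P):
    r=cv2.minAreaRect((P[:,:2]*1000).astype(np.float32)); return np.round(r[0],1),np.round(r[1],1),round(r[2],1)
def near(P,c,r): return np.hypot(P[:,0]-c[0],P[:,1]-c[1])<r
if __name__=="__main__":
  for n in ["top","side"]:
    d=np.load(n+"d.npy"); im=np.load(n+"im.npy").astype(int)
    P,u,v=pts(n,d); C=im[v,u]; hsv=cv2.cvtColor(im.astype(np.uint8),cv2.COLOR_RGB2HSV)[v,u]
    k=near(P,(.588,-.025),.03)&(P[:,2]>.164); print(n,"head",rect(P[k]),P[k].mean(0),k.sum(), np.percentile(P[k,2],[10,50,90]))
    k=near(P,(.59,.04),.14)&(P[:,2]>.068)&(P[:,2]<.092)&(P[:,1]>.0)
    y=k&(hsv[:,1]>90); print("rail",rect(P[k]),k.sum(),y.sum())
    kp=near(P,(.59,.058),.055)&(P[:,2]>.07)&(P[:,2]<.1)&(hsv[:,1]<90); print("plate",rect(P[kp]),P[kp].mean(0),kp.sum())
    k=near(P,(.472,.294),.09)&(P[:,2]>.018); print("block",rect(P[k]),P[k].mean(0),k.sum())
    k=near(P,(.42,-.275),.045)&(P[:,2]>.124); print("handle",rect(P[k]),P[k].mean(0),k.sum(),C[k].mean(0))
    k=near(P,(.42,-.275),.08)&(P[:,2]>.003)&(P[:,2]<.02); print("base",rect(P[k]),k.sum())
    k=near(P,(.42,-.275),.06)&(P[:,2]>.040)&(P[:,2]<.052); print("rim",rect(P[k]),k.sum())
    k=near(P,(.588,-.025),.10)&(P[:,2]>.145)&(P[:,2]<.163); print("nuts/yoke",rect(P[k]),k.sum())
    k=near(P,(.588,-.025),.10)&(P[:,2]>.134)&(P[:,2]<.163); print("yoke",rect(P[k]),k.sum())
E
python3 meas.py
python3 - <<'E'
import cv2,numpy as np
a=cv2.imread('pics/top0.png'); a=cv2.resize(a,(512,384),interpolation=cv2.INTER_AREA)
im=np.load('topim.npy')[:,:,::-1]
b=np.hstack([cv2.resize(im[140:215,205:305],(400,300),interpolation=cv2.INTER_CUBIC),cv2.resize(im[190:265,310:410],(400,300),interpolation=cv2.INTER_CUBIC)])
cv2.imwrite('pics/c1.png',b)
E
```

```text
top head (array([589.6, -27.4]), array([21.3, 22.3]), 73.3) [ 0.5896 -0.0272  0.1726] 84 [0.1693 0.1731 0.1755]
rail (array([590.3,  61.3]), array([ 87.2, 122.3]), 0.2) 1427 902
plate (array([597.3,  56. ]), array([73.3, 67.8]), 0.4) [0.5904 0.0561 0.0842] 506
block (array([474.7, 294. ]), array([120.2,  30.3]), 69.7) [0.4742 0.2933 0.0241] 480
handle (array([ 425.7, -281.6]), array([32.4, 32.7]), 48.2) [ 0.425  -0.2803  0.1374] 153 [42.281  42.9739 47.3333]
base (array([ 421.2, -275.8]), array([155.9, 144.7]), 2.8) 685
rim (array([ 425.8, -276.4]), array([62.1, 55.2]), 18.1) 77
nuts/yoke (array([591.1, -27. ]), array([ 30.8, 133.2]), 85.1) 185
yoke (array([590.8, -27. ]), array([ 31., 134.]), 87.5) 455
side head (array([587.1, -28.3]), array([23.8, 22.9]), 75.8) [ 0.5874 -0.0274  0.1732] 63 [0.168  0.1741 0.1768]
rail (array([588.3,  61.8]), array([122.9,  86.9]), 89.7) 942 613
plate (array([589.5,  55.8]), array([62.6, 61.8]), 88.3) [0.5887 0.0585 0.0862] 332
block (array([471.6, 292. ]), array([122.1,  32.1]), 70.1) [0.4718 0.2946 0.0253] 467
handle (array([ 424.3, -280. ]), array([31.8, 31.4]), 79.9) [ 0.4233 -0.2782  0.138 ] 84 [18.7381 19.2143 21.6071]
base (array([ 417.7, -269.2]), array([154.7, 143.3]), 15.9) 371
rim (array([ 426. , -287.6]), array([59.1, 56.2]), 19.2) 52
nuts/yoke (array([587.6, -27.9]), array([131.6,  30.4]), 1.1) 172
yoke (array([587.8, -27.3]), array([133.3,  31.7]), 1.1) 360
```

View pics/c1.png

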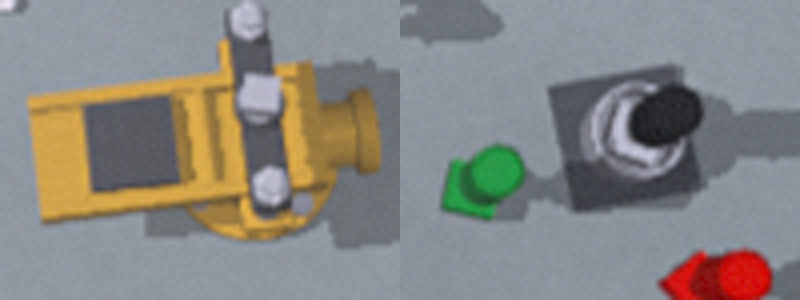

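The crop confirms it: the black driver stands in the tube at crop (640,125), and the plate is at (130,143) on the slideway, outside the lip. Measured poses:
- **Valve:** axis at (0.589, -0.027), with its +x along world -y.
- **Block:** (0.473, 0.293), long axis at 70°.

The sizes agree with those given, so I am moving.

Request:
carry_out --moves '[[[0.033, 0.126, 0], 0.043, 0], [[0.033, 0.126, 0], 0.043, 0], [[0.033, 0.126, 0], 0.043, 0], [[0.033, 0.126, 0], 0.043, 0], [[0.033, 0.126, 0], 0.043, 0], [[0.033, 0.126, 0], 0.043, 0], [[0.033, 0.126, 0], 0.043, 0], [[0.033, 0.126, 0], 0.043, 0]]' --newtons 70

```text
clock: 1.67
tcp_pos: [0.3323, -0.2674, 0.2314]
eef_rot: [2.957, 1.059, 0.001]
force: [0.3, -0.3, 0.7]
opening: 0.0851
grasp_force: 0.0
```

Request:
carry_out --moves '[[[0.033, 0.126, 0], 0.043, 0], [[0.033, 0.126, 0], 0.043, 0], [[0.033, 0.126, 0], 0.043, 0], [[0.033, 0.126, 0], 0.043, 0], [[0.033, 0.126, 0], 0.043, 0], [[0.033, 0.126, 0], 0.043, 0], [[0.033, 0.126, 0], 0.043, 0], [[0.033, 0.126, 0], 0.043, 0]]'

```text
clock: 2.33
tcp_pos: [0.4116, 0.0353, 0.2317]
eef_rot: [2.787, 1.449, 0.002]
force: [1.3, 0.1, 0.2]
opening: 0.0853
grasp_force: 0.0
```

Request:
carry_out --moves '[[[0.033, 0.126, 0], 0.043, 0], [[0.033, 0.126, 0], 0.043, 0], [[0.033, 0.126, 0], 0.043, 0], [[0.033, 0.126, 0], 0.043, 0], [[0.033, 0.126, 0], 0.043, 0], [[0.033, 0.126, 0], 0.043, 0], [[0.033, 0.126, 0], 0.043, 0], [[0.033, 0.126, 0], 0.043, 0]]'

```text
clock: 3.0
tcp_pos: [0.4907, 0.3378, 0.2312]
eef_rot: [2.566, 1.812, 0.0]
force: [1.0, -0.2, 0.4]
opening: 0.0855
grasp_force: 0.0
```

Request:
carry_out --moves '[[[-0.005, -0.006, -0.13], -0.01, 0], [[0, 0, -0.13], 0, 0], [[0, 0, -0.13], 0, 0], [[0, 0, -0.13], 0, 0], [[0, 0, -0.1], 0, 0], [[0, 0, -0.06], 0, 0], [[0, 0, 0], 0, 1], [[0, 0, 0], 0, 1]]'

```text
clock: 3.67
tcp_pos: [0.4883, 0.3334, 0.0261]
eef_rot: [-2.575, -1.799, 0.004]
force: [-0.4, 0.7, 0.0]
opening: 0.064
grasp_force: 0.0
```

Request:
carry_out --moves '[[[0, 0, 0], 0, 1], [[0, 0, 0], 0, 1], [[0, 0, 0], 0, 1]]'

```text
clock: 3.92
tcp_pos: [0.4909, 0.3349, 0.0295]
eef_rot: [2.575, 1.799, 0.007]
force: [0.1, 1.2, 0.5]
opening: 0.0256
grasp_force: 0.0
```

```bash
python3 - <<'E'
from h import *
im,d=cam("side"); print(ctrl.state()["tcp_pos"],ctrl.state()["opening"])
cv2.imwrite("pics/s2.png",cv2.resize(im[220:370,150:350,::-1],(800,600),interpolation=cv2.INTER_CUBIC))
E
```

```text
[0.49055405 0.33471962 0.02924476] 0.017572400916083784
```

View pics/s2.png

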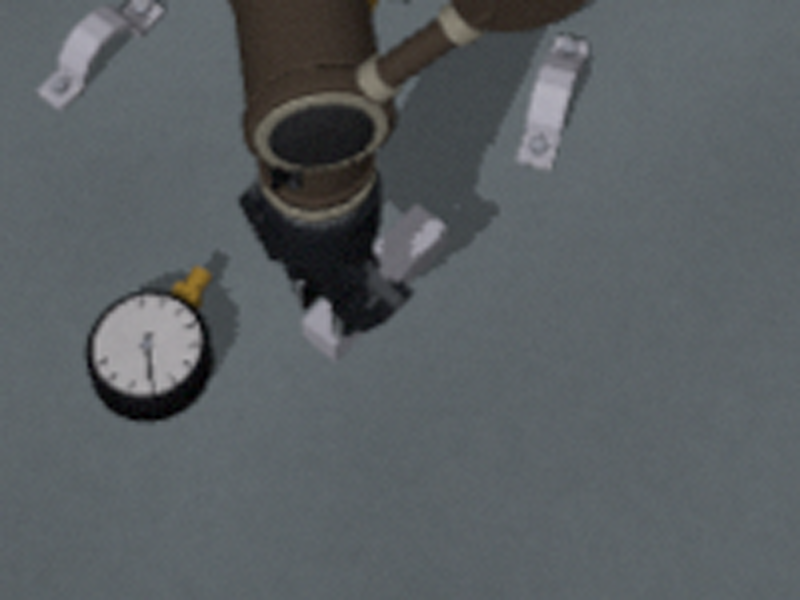

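The picture shows the block's ends on both sides of the fingers, at about (325,330) and (420,235) in the crop. The opening was still changing, so I wait a moment and read it again.

Request:
carry_out --moves '[[[0, 0, 0], 0, 1], [[0, 0, 0], 0, 1]]'

```text
clock: 4.13
tcp_pos: [0.4896, 0.3342, 0.0281]
eef_rot: [2.575, 1.799, 0.002]
force: [0.1, 0.3, 0.6]
opening: 0.0001
grasp_force: 0.0
```

```bash
python3 - <<'E'
from h import *
np.set_printoptions(precision=4,suppress=True)
from meas import rect,near
print(ctrl.state())
for n in ["side","top"]:
    im,d=cam(n)
    t=ctrl.state()["tcp_pos"]; print(n,proj(n,t),proj(n,t*[1,1,0]+[0,0,.005]))
    for r in eyes.silhouettes("setting_block",n)[:2]:
        P,u,v=pts(n,d,r["pixels"]); print(r["p"],r["point"],rect(P[P[:,2]>.018]),np.percentile(P[:,2],[5,50,95]),len(P))
cv2.imwrite("pics/t3.png",cv2.resize(im[180:300,90:250,::-1],(800,600),interpolation=cv2.INTER_CUBIC))
E
```

```text
{'clock': 4.1333, 'joints': array([ 0.5254,  0.509 ,  1.8231, -0.    ,  0.808 ,  0.8768]), 'qvel': array([ 0.0012,  0.0092,  0.0056,  0.0026, -0.0003,  0.0011]), 'tau': array([ -0.0037, -42.9785, -20.7599,  -0.    ,  -0.0122,   0.    ]), 'tcp_pos': array([0.4896, 0.3342, 0.0281]), 'eef_rot': array([2.5754, 1.7989, 0.0024]), 'force': array([0.1492, 0.3102, 0.6023]), 'wrist_torque': array([-0.0133,  0.0308,  0.0233]), 'grasp_force': 0.0, 'opening': 0.00010158249138010276}
side (np.float64(232.2657638527936), np.float64(298.44555318009134)) (np.float64(232.591987980379), np.float64(302.23898043421315))
0.83 [251.3, 283.6] (array([470.1, 292.9]), array([121. ,  32.3]), 71.6) [0.0051 0.0245 0.0299] 301
top (np.float64(141.53391150029205), np.float64(228.07182226002703)) (np.float64(143.39243051758575), np.float64(229.10063803967364))
0.67 [166.6, 231.7] (array([467.6, 275.9]), array([82.5, 30. ]), 70.5) [0.017  0.0236 0.028 ] 302
0.63 [236.1, 177.6] (array([591.8,  56.6]), array([60.4, 62.2]), 89.3) [0.0799 0.0846 0.0887] 504
```

View pics/t3.png

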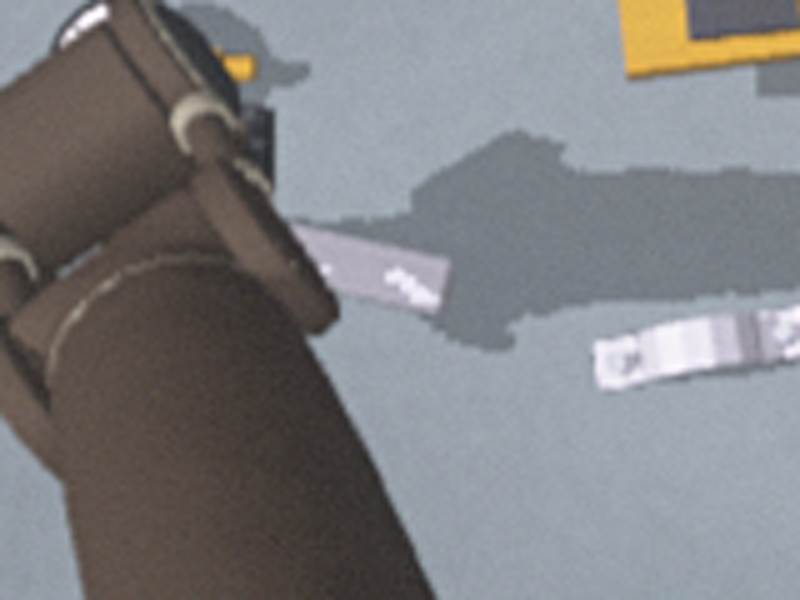

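The fingers shut with nothing between them, and the block is still in place at (470,293) mm. I check how high the fingertips really stand.

```bash
python3 - <<'E'
from h import *
np.set_printoptions(precision=4,suppress=True)
im,d=cam("side"); t=ctrl.state()["tcp_pos"]; print(t)
P,u,v=pts("side",d); g=im[v,u].astype(int).sum(1)
k=(np.hypot(P[:,0]-t[0],P[:,1]-t[1])<.06)&(P[:,2]>.008)
ax=np.array([np.cos(np.radians(70.5)),np.sin(np.radians(70.5))]); nx=np.array([ax[1],-ax[0]])
Q=P[k]; a=(Q[:,:2]-t[:2])@ax*1000; b=(Q[:,:2]-t[:2])@nx*1000
for lo in range(8,90,8):
    m=(Q[:,2]*1000>=lo)&(Q[:,2]*1000<lo+8)
    if m.any(): print(lo,m.sum(),"along",np.percentile(a[m],[0,50,100]).round(),"across",np.percentile(b[m],[0,50,100]).round(),"grey",np.median(g[k][m]))
cv2.imwrite("pics/s4.png",cv2.resize(im[255:330,190:290,::-1],(800,600),interpolation=cv2.INTER_CUBIC))
E
```

```text
[0.489  0.3339 0.0272]
8 25 along [-27.  13.  24.] across [-56. -14.  49.] grey 310.0
16 42 along [-59.   5.  15.] across [-19.  -9.  12.] grey 340.5
24 51 along [-60.   4.  15.] across [-19.  -9.  13.] grey 405.0
32 10 along [-1.  6. 11.] across [-14.  -7.  10.] grey 259.0
40 6 along [ 6.  9. 10.] across [-12.  -7.   3.] grey 197.0
48 14 along [ 4.  8. 11.] across [-14.  -6.   6.] grey 191.5
56 8 along [ 4.  9. 10.] across [-15.  -3.   6.] grey 118.5
64 4 along [ 4.  9. 10.] across [-15.   3.   5.] grey 190.5
72 20 along [-4. 10. 12.] across [-28. -11.  22.] grey 66.5
80 39 along [-9.  8. 13.] across [-32. -21.  37.] grey 72.0
88 17 along [-7. 10. 14.] across [-39. -25.  42.] grey 63.0
```

View pics/s4.png

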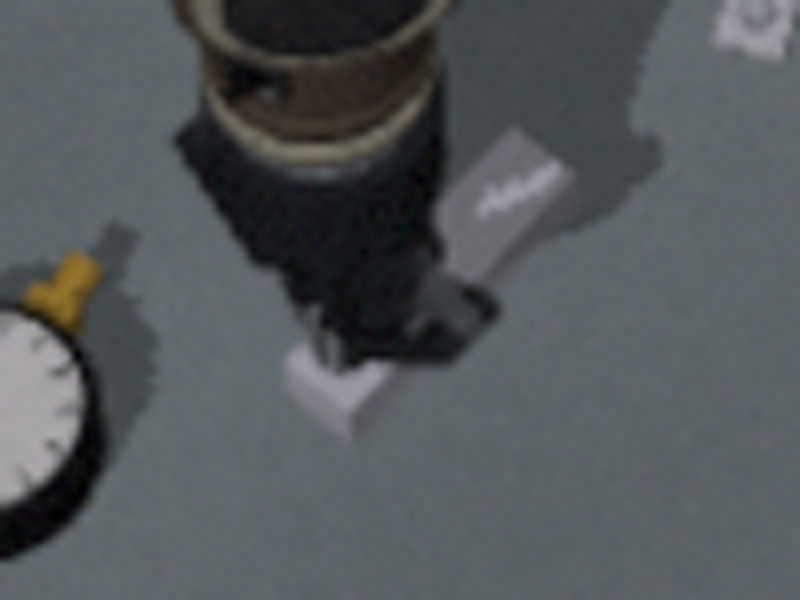

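The fingers appear to be around the block or on top of it, near crop (400,330). I test this with a small lift.

Request:
carry_out --moves '[[[0, 0, 0.1], 0, 1], [[0, 0, 0.1], 0, 1], [[0, 0, 0], 0, 1]]'

```text
clock: 4.63
tcp_pos: [0.4932, 0.3363, 0.0929]
eef_rot: [2.575, 1.799, 0.017]
force: [0.9, 2.0, 0.3]
opening: -0.0002
grasp_force: 0.0
```

```bash
python3 - <<'E'
from h import *
from meas import rect
im,d=cam("side"); s=ctrl.state(); print(s["tcp_pos"],s["opening"],s["grasp_force"],s["force"])
for r in eyes.silhouettes("setting_block","side")[:1]:
    P,u,v=pts("side",d,r["pixels"]); print(r["p"],rect(P[P[:,2]>.018]),np.percentile(P[:,2],[5,50,95]))
cv2.imwrite("pics/s5.png",cv2.resize(im[235:325,180:300,::-1],(800,600),interpolation=cv2.INTER_CUBIC))
E
```

```text
[0.4922 0.3357 0.0909] -0.0001977581037325125 0.0 [ 0.6723 -0.7502 -0.7173]
0.69 (array([471.6, 292.1]), array([121.1,  32.6]), 70.2) [0.0078 0.0247 0.0289]
```

View pics/s5.png

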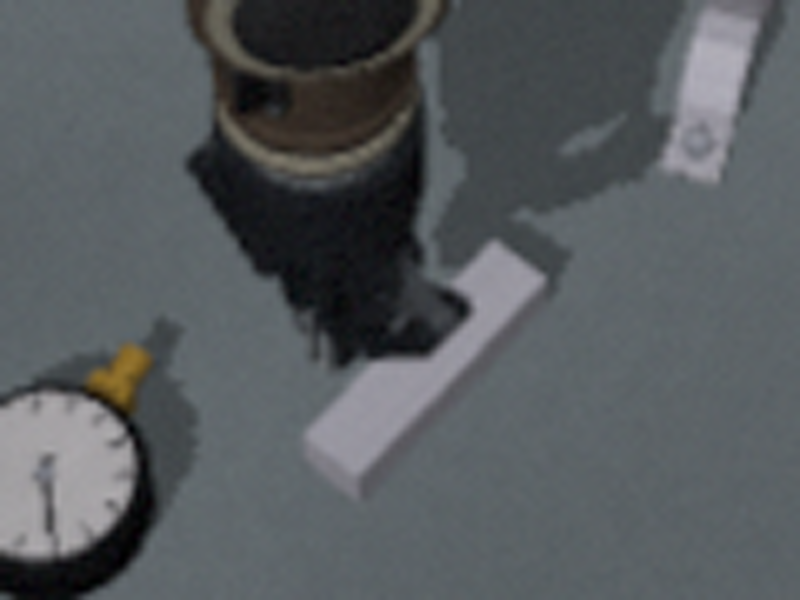

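The block did not come along; the fingers closed above it. I compare the real tip height with the reported TCP.

```bash
python3 - <<'E'
from h import *
np.set_printoptions(precision=4,suppress=True)
for n in ["side","top"]:
    im,d=cam(n); t=ctrl.state()["tcp_pos"]; P,u,v=pts(n,d)
    for z in (.0,-.025,.02,.05): print(n,z,np.round(proj(n,t+[0,0,z]),1))
    k=(np.hypot(P[:,0]-t[0],P[:,1]-t[1])<.07)&(P[:,2]>.034)&(P[:,2]<.19); Q=P[k]; o=np.argsort(Q[:,2])
    print(len(o)); print(np.c_[Q[o][:10],u[k][o][:10],v[k][o][:10]])
print(t)
E
```

```text
side 0.0 [231.5 288. ]
side -0.025 [231.9 292.5]
side 0.02 [231.2 284.3]
side 0.05 [230.7 278.6]
331
[[  0.4948   0.3433   0.095  228.     289.    ]
 [  0.4959   0.3407   0.0951 228.     288.    ]
 [  0.4863   0.3433   0.0952 231.     290.    ]
 [  0.4976   0.3431   0.0982 227.     288.    ]
 [  0.4879   0.3459   0.0987 230.     290.    ]
 [  0.4913   0.3444   0.0993 229.     289.    ]
 [  0.4837   0.3423   0.1006 232.     289.    ]
 [  0.4861   0.3434   0.101  231.     289.    ]
 [  0.4798   0.3449   0.1023 233.     290.    ]
 [  0.5032   0.3358   0.1035 226.     284.    ]]
top 0.0 [136.5 225.5]
top -0.025 [138.8 226.7]
top 0.02 [134.6 224.4]
top 0.05 [131.7 222.8]
87
[[  0.5141   0.3139   0.1331 139.     212.    ]
 [  0.5108   0.3133   0.1368 139.     213.    ]
 [  0.5157   0.3126   0.1381 139.     211.    ]
 [  0.5177   0.3119   0.1406 139.     210.    ]
 [  0.5197   0.3111   0.1433 139.     209.    ]
 [  0.5222   0.3108   0.1438 139.     208.    ]
 [  0.5123   0.314    0.1439 138.     212.    ]
 [  0.5145   0.3134   0.1457 138.     211.    ]
 [  0.5166   0.3127   0.148  138.     210.    ]
 [  0.5186   0.3119   0.1508 138.     209.    ]]
[0.4883 0.3335 0.0864]
```

The visible fingertips stand about at TCP height, roughly 28 mm above where the description puts them. That explains the miss. I open and go lower in steps, watching the force.

Request:
carry_out --moves '[[[0, 0, 0], 0, 0], [[0, 0, 0], 0, 0], [[0, 0, 0], 0, 0], [[0, 0, 0], 0, 0], [[0, 0, -0.08], 0, 0], [[0, 0, -0.07], 0, 0], [[0, 0, -0.05], 0, 0], [[0, 0, 0], 0, 0]]'

```text
clock: 5.5
tcp_pos: [0.486, 0.332, 0.0233]
eef_rot: [-2.575, -1.799, 0.012]
force: [-1.5, 0.1, -0.9]
opening: 0.0857
grasp_force: 0.0
```

Request:
carry_out --moves '[[[0, 0, -0.03], 0, 0], [[0, 0, -0.02], 0, 0], [[0, 0, 0], 0, 0]]'

```text
clock: 5.75
tcp_pos: [0.4888, 0.3337, 0.0115]
eef_rot: [-2.575, -1.799, 0.002]
force: [-0.7, -0.0, 0.4]
opening: 0.0856
grasp_force: 0.0
```

Request:
carry_out --moves '[[[0, 0, 0], 0, 0.4], [[0, 0, 0], 0, 0.5], [[0, 0, 0], 0, 0.6], [[0, 0, 0], 0, 0.6]]'

```text
clock: 6.08
tcp_pos: [0.4896, 0.3342, 0.0129]
eef_rot: [2.575, 1.799, 0.002]
force: [0.3, -0.9, 1.0]
opening: 0.0379
grasp_force: 0.0
```

```bash
python3 - <<'E'
from h import *
np.set_printoptions(precision=4,suppress=True)
im,d=cam("side"); s=ctrl.state(); print(s["tcp_pos"],s["opening"],s["grasp_force"],s["force"])
cv2.imwrite("pics/s6.png",cv2.resize(im[255:330,190:290,::-1],(800,600),interpolation=cv2.INTER_CUBIC))
E
```

```text
[0.4895 0.3341 0.0128] 0.034345663392436124 0.0 [-0.8862 -0.5854  0.4389]
```

Request:
carry_out --moves '[[[0, 0, 0], 0, 1], [[0, 0, 0], 0, 1], [[0, 0, 0], 0, 1]]'

```text
clock: 6.38
tcp_pos: [0.4895, 0.3343, 0.013]
eef_rot: [-2.576, -1.799, -0.002]
force: [-1.3, 0.6, 5.6]
opening: 0.0278
grasp_force: 70.1
```

Gripped, but probably only by the upper part of the block. I ease off, go down another 8 mm and grip again.

Request:
carry_out --moves '[[[0, 0, 0], 0, 0.5], [[0, 0, 0], 0, 0.5], [[0, 0, -0.015], 0, 0.5], [[0, 0, -0.012], 0, 0.5], [[0, 0, 0], 0, 0.5]]'

```text
clock: 6.8
tcp_pos: [0.4881, 0.3332, 0.0026]
eef_rot: [-2.575, -1.799, 0.004]
force: [-0.2, 0.7, 0.2]
opening: 0.0428
grasp_force: 0.0
```

Request:
carry_out --moves '[[[0, 0, 0], 0, 1], [[0, 0, 0], 0, 1], [[0, 0, 0], 0, 1], [[0, 0, 0], 0, 1]]' --newtons 80

```text
clock: 7.13
tcp_pos: [0.489, 0.3338, 0.0038]
eef_rot: [-2.575, -1.799, 0.0]
force: [-0.1, 0.9, -1.9]
opening: 0.0285
grasp_force: 80.7
```

Request:
carry_out --moves '[[[0, 0, 0.05], 0, 1], [[0, 0, 0.1], 0, 1], [[0, 0, 0.12], 0, 1], [[0.06, -0.06, 0.07], 0.089, 1], [[0.08, -0.09, 0], 0.089, 1], [[0.08, -0.09, 0], 0.089, 1], [[0.07, -0.08, 0], 0.089, 1], [[0.04, -0.04, 0], 0.089, 1]]'

```text
clock: 7.8
tcp_pos: [0.5901, 0.2229, 0.1061]
eef_rot: [2.22, 2.22, 0.0]
force: [-0.4, -0.9, -2.6]
opening: 0.0289
grasp_force: 80.7
```

Request:
carry_out --moves '[[[0, 0, 0], 0, 1], [[0, 0, 0], 0, 1]]'

```text
clock: 7.97
tcp_pos: [0.588, 0.2249, 0.1054]
eef_rot: [-2.226, -2.215, 0.001]
force: [-0.7, -0.2, -3.5]
opening: 0.028
grasp_force: 80.7
```

```bash
cat > mb.py <<'E'
from h import *
from meas import rect,near
np.set_printoptions(precision=4,suppress=True)
def block(dz=.006,ns=("side","top"),crop=None):
    for n in ns:
        im,d=cam(n); s=ctrl.state()
        print(n,s["clock"],s["tcp_pos"],s["opening"],s["grasp_force"],s["force"])
        for r in eyes.silhouettes("setting_block",n)[:2]:
            P,u,v=pts(n,d,r["pixels"]); zt=np.percentile(P[:,2],90); k=abs(P[:,2]-zt)<dz
            # plane tilt
            A=np.c_[P[k,:2]-P[k,:2].mean(0),np.ones(k.sum())]; c=np.linalg.lstsq(A,P[k,2],rcond=None)[0]
            print(" p",round(r["p"],2),rect(P[k]),"z",np.median(P[k,2]).round(4),"slope",c[:2],k.sum(),"ymin/max",np.percentile(P[k,1],[1,99]))
if __name__=="__main__": block()
E
python3 mb.py
```

```text
side 8.0167 [0.5872 0.2257 0.1053] 0.028266536492916373 80.7171642780304 [-0.6935 -0.0079 -2.3761]
 p 0.57 (array([585.8, 180.4]), array([123.7,  29.4]), 89.3) z 0.1274 slope [-0.029   0.0105] 143 ymin/max [0.1196 0.2416]
top 8.1167 [0.5867 0.2265 0.1054] 0.02790868208814432 80.71884512901306 [-0.1212 -0.0929 -3.0186]
 p 0.56 (array([587.7, 151.9]), array([56.5, 31. ]), 89.0) z 0.125 slope [-0.0005 -0.0054] 235 ymin/max [0.1242 0.1781]
 p 0.31 (array([590.7, -27.1]), array([ 31.3, 132.9]), 87.1) z 0.1428 slope [-0.0034  0.0082] 271 ymin/max [-0.042 -0.012]
```

The block is held level, with its inner end 104 mm ahead of the TCP in -y and its underside 3 mm below the reported TCP. Now I align, lower and push the plate.

Request:
carry_out --moves '[[[0.008, -0.02, -0.04], 0.02, 1], [[0, -0.03, -0.032], 0, 1], [[0, -0.03, 0], 0, 1], [[0, -0.03, 0], 0, 1], [[0, -0.03, 0], 0, 1], [[0, -0.03, 0], 0, 1], [[0, -0.03, 0], 0, 1], [[0, -0.03, 0], 0, 1]]'

```text
clock: 8.83
tcp_pos: [0.5908, 0.156, 0.085]
eef_rot: [2.206, 2.236, 0.001]
force: [1.1, 1.3, -2.0]
opening: 0.0287
grasp_force: 80.7
```

Request:
carry_out --moves '[[[0, -0.025, 0], 0, 1], [[0, -0.025, 0], 0, 1], [[0, -0.025, 0], 0, 1], [[0, -0.02, 0], 0, 1], [[0, -0.02, 0], 0, 1], [[0, -0.02, 0], 0, 1], [[0, 0, 0], 0, 1]]'

```text
clock: 9.42
tcp_pos: [0.5904, 0.115, 0.0843]
eef_rot: [2.206, 2.236, -0.002]
force: [1.1, -0.4, -2.9]
opening: 0.0286
grasp_force: 80.7
```

Request:
carry_out --moves '[[[0, -0.015, 0], 0, 1], [[0, -0.015, 0], 0, 1], [[0, 0, 0], 0, 1], [[0, 0, 0], 0, 1]]'

```text
clock: 9.75
tcp_pos: [0.5905, 0.1071, 0.0844]
eef_rot: [2.206, 2.237, -0.0]
force: [-0.0, -0.5, -3.6]
opening: 0.0285
grasp_force: 80.7
```

```bash
cat > plate.py <<'E'
from mb import *
def plate():
    for n in ("top","side"):
        im,d=cam(n); P,u,v=pts(n,d); h=cv2.cvtColor(im,cv2.COLOR_RGB2HSV)[v,u]
        k=(abs(P[:,0]-.589)<.036)&(P[:,1]>-.07)&(P[:,1]<.13)&(P[:,2]>.068)&(P[:,2]<.097)&(h[:,1]<90)&(h[:,2]<110)
        Q=P[k]; 
        if len(Q)>10:
            print(n,ctrl.state()["tcp_pos"],len(Q),"y",np.percentile(Q[:,1],[1,50,99]),"z",np.percentile(Q[:,2],[5,50,95]),"x",np.percentile(Q[:,0],[1,99]))
            for lo in np.arange(-.06,.06,.01):
                m=(Q[:,1]>=lo)&(Q[:,1]<lo+.01)
                if m.sum()>3: print("  y%.2f z%.4f n%d"%(lo,np.median(Q[m,2]),m.sum()),end="")
            print()
if __name__=="__main__": block(); plate()
E
python3 plate.py
```

```text
side 9.8 [0.5905 0.1073 0.0845] 0.028257970701119232 80.71535468101501 [-0.0561  0.7581 -2.6002]
 p 0.52 (array([589.9,  65. ]), array([ 30.8, 121.8]), 0.7) z 0.1068 slope [ 0.0262 -0.003 ] 98 ymin/max [0.0042 0.1241]
 p 0.42 (array([588.4, -27.6]), array([26.5, 22.8]), 78.1) z 0.1754 slope [ 0.0053 -0.017 ] 45 ymin/max [-0.0392 -0.0149]
top 9.9 [0.5905 0.1075 0.0845] 0.028431086012274894 80.71736812591553 [-1.5046 -0.1421 -3.2291]
 p 0.42 (array([591.4,  19. ]), array([28.1, 26.3]), 8.4) z 0.1044 slope [-0.034   0.0209] 90 ymin/max [0.006  0.0316]
 p 0.38 (array([594. , -26.7]), array([59.8, 63.2]), 89.5) z 0.0814 slope [ 0.0114 -0.0013] 196 ymin/max [-0.0561  0.003 ]
top [0.5905 0.1075 0.0845] 222 y [-0.0556 -0.0112  0.0021] z [0.0756 0.0805 0.0853] x [0.5623 0.6193]
  y-0.06 z0.0802 n47  y-0.05 z0.0811 n25  y-0.02 z0.0810 n50  y-0.01 z0.0799 n81  y0.00 z0.0803 n18
side [0.5905 0.1075 0.0845] 181 y [-0.0533 -0.0262  0.1156] z [0.0791 0.0834 0.0911] x [0.5603 0.6129]
  y-0.06 z0.0808 n6  y-0.05 z0.0833 n35  y-0.04 z0.0834 n33  y-0.03 z0.0839 n40  y-0.02 z0.0832 n24  y-0.01 z0.0829 n17  y0.00 z0.0846 n7  y0.04 z0.0861 n4  y0.05 z0.0897 n4
```

The plate is seated: its top is at z≈0.0805, even along y from -0.056 to 0.003, centred on the axis. Now I insert the block 2–3 mm above it.

Request:
carry_out --moves '[[[-0.003, 0.005, 0.009], 0, 1], [[0, -0.03, 0], 0, 1], [[0, -0.035, 0], 0, 1], [[0, -0.035, 0], 0, 1], [[0, -0.035, 0], 0, 1], [[0, -0.035, 0], 0, 1], [[0, -0.035, 0], 0, 1], [[0, -0.033, 0], 0, 1]]'

```text
clock: 10.72
tcp_pos: [0.5895, 0.0359, 0.0871]
eef_rot: [2.207, 2.236, -0.0]
force: [0.4, -0.7, -2.3]
opening: 0.0283
grasp_force: 80.7
```

Request:
carry_out --moves '[[[0, 0, 0], 0, 1], [[0, 0, -0.005], 0, 1], [[0, 0, -0.004], 0, 1], [[0, 0, 0], 0, 1]]'

```text
clock: 11.05
tcp_pos: [0.5899, 0.0377, 0.0847]
eef_rot: [2.205, 2.237, 0.0]
force: [-0.0, -0.5, -2.3]
opening: 0.0282
grasp_force: 81.1
```

Request:
carry_out --moves '[[[0, 0, -0.002], 0, 1], [[0, 0, 0], 0, 1], [[0, 0, -0.002], 0, 1], [[0, 0, 0], 0, 1]]'

```text
clock: 11.38
tcp_pos: [0.5902, 0.0379, 0.0845]
eef_rot: [2.205, 2.237, 0.001]
force: [-1.3, 0.4, 4.9]
opening: 0.0286
grasp_force: 81.9
```

```bash
python3 -c "
from mb import *
block(ns=('side',))"
```

```text
side 11.4333 [0.5902 0.0379 0.0845] 0.028030793774499546 81.88554525375366 [-1.6308 -1.115   5.5559]
 p 0.48 (array([589.8,  20.8]), array([31.5, 70.7]), 0.9) z 0.1066 slope [-0.0097 -0.0069] 87 ymin/max [-0.0123  0.0557]
```

The block is down on the plate (force rose to +5 N). I release, rise and swing to the driver.

Request:
carry_out --moves '[[[0, 0, 0], 0, 0.4], [[0, 0, 0], 0, 0.3], [[0, 0, 0], 0, 0.2], [[0, 0, 0.06], 0, 0], [[0, 0, 0.11], 0, 0], [[0, 0, 0.13], 0, 0], [[0, 0, 0.13], 0, 0], [[0, 0, 0.08], 0.15, 0]]'

```text
clock: 12.15
tcp_pos: [0.5915, 0.0376, 0.2406]
eef_rot: [2.065, 2.362, 0.006]
force: [0.7, 0.1, 0.3]
opening: 0.0851
grasp_force: 0.0
```

```bash
python3 -c "
from mb import *
block()
"
```

```text
side 12.2 [0.5943 0.0376 0.2455] 0.08533371001723751 0.0 [ 2.6494 -0.7775  2.451 ]
 p 0.77 (array([589.7,  12.6]), array([32.1, 88.8]), 0.3) z 0.1065 slope [-0.0177 -0.0055] 210 ymin/max [-0.0299  0.0561]
top 12.3 [0.5918 0.0376 0.2395] 0.08561376130187748 0.0 [-0.6693  0.4523 -0.3888]
```

Request:
carry_out --moves '[[[-0.037, -0.071, 0], 0.146, 0], [[-0.037, -0.071, 0], 0.146, 0], [[-0.037, -0.071, 0], 0.146, 0], [[-0.037, -0.071, 0], 0.146, 0], [[-0.037, -0.071, 0], 0.146, 0], [[-0.037, -0.071, 0], 0.146, 0], [[-0.037, -0.071, 0], 0.146, 0], [[-0.037, -0.071, 0], 0.146, 0]]'

```text
clock: 13.02
tcp_pos: [0.4984, -0.1332, 0.2334]
eef_rot: [-0.801, -3.032, -0.001]
force: [-0.1, -0.6, -0.3]
opening: 0.0852
grasp_force: 0.0
```

Request:
carry_out --moves '[[[-0.037, -0.071, 0], 0.146, 0], [[-0.037, -0.071, 0], 0.146, 0], [[-0.037, -0.071, 0], 0.146, 0], [[-0.037, -0.071, 0], 0.146, 0], [[-0.037, -0.071, 0], 0.146, 0], [[-0.037, -0.071, 0], 0.146, 0], [[-0.037, -0.071, 0], 0.146, 0], [[0, 0, 0], 0, 0]]'

```text
clock: 13.68
tcp_pos: [0.4202, -0.2841, 0.2336]
eef_rot: [0.438, -3.106, -0.003]
force: [-0.4, 0.5, 0.7]
opening: 0.0856
grasp_force: 0.0
```

```bash
python3 - <<'E'
from mb import *
for n in ("side","top"):
    im,d=cam(n); s=ctrl.state(); print(n,s["tcp_pos"],s["joints"],s["eef_rot"])
    P,u,v=pts(n,d); g=im[v,u].max(1)
    k=near(P,(.425,-.28),.035)&(P[:,2]>.06)&(P[:,2]<.15)&(g<80); print(rect(P[k]),k.sum(),np.percentile(P[k,2],[5,50,95])) if k.sum()>5 else print(k.sum())
E
```

```text
side [ 0.4211 -0.2824  0.2337] [-0.6767  0.0799  1.9013 -0.0001  1.165  -2.5235] [ 0.4318 -3.1085 -0.0053]
(array([ 424.9, -280.7]), array([32. , 33.6]), 51.6) 190 [0.0799 0.1187 0.144 ]
top [ 0.4217 -0.2815  0.234 ] [-0.6749  0.0795  1.9012  0.0007  1.1653 -2.5225] [ 0.4325 -3.109  -0.0058]
(array([ 417.6, -279.7]), array([16.7, 27.4]), 3.1) 33 [0.0793 0.12   0.1404]
```

Request:
carry_out --moves '[[[0.008, 0, -0.1], 0, 0], [[0, 0, -0.12], 0, 0], [[0, 0, -0.12], 0, 0], [[0, 0, -0.08], 0, 0], [[0, 0, -0.05], 0, 0], [[0, 0, 0], 0, 0]]'

```text
clock: 14.28
tcp_pos: [0.4223, -0.2778, 0.0902]
eef_rot: [0.438, -3.103, -0.013]
force: [0.6, 0.1, -0.1]
opening: 0.0857
grasp_force: 0.0
```

Request:
carry_out --moves '[[[0, 0, 0], 0, 0.5], [[0, 0, 0], 0, 0.6], [[0, 0, 0], 0, 0.7], [[0, 0, 0], 0, 1], [[0, 0, 0], 0, 1], [[0, 0, 0], 0, 1]]' --newtons 80

```text
clock: 14.78
tcp_pos: [0.4267, -0.283, 0.097]
eef_rot: [-0.439, 3.108, -0.004]
force: [-0.2, 0.5, 5.5]
opening: 0.0325
grasp_force: 78.9
```

The driver is gripped. I lift it and carry it above the screw.

```bash
python3 -c "
from h import *
eyes.camera('side'); s=ctrl.state(); print(s['tcp_pos'],s['joints'],s['force'])"
```

```text
[ 0.42676387 -0.28298958  0.09704644] [-6.70719947e-01  2.67974702e-01  1.99621092e+00  2.80841278e-04
  8.73917520e-01 -2.52220857e+00] [-0.38958369  0.01740076  5.67421319]
```

Request:
carry_out --moves '[[[0, 0, 0.1], 0, 1], [[0, 0, 0.13], 0, 1], [[0, 0, 0.13], 0, 1], [[0, 0, 0.13], 0, 1], [[0, 0, 0.13], 0, 1], [[0.068, 0.106, 0], 0, 1], [[0.068, 0.106, 0], 0, 1], [[0.068, 0.106, 0], 0, 1]]'

```text
clock: 15.5
tcp_pos: [0.4867, -0.186, 0.2818]
eef_rot: [-0.435, 3.11, -0.0]
force: [0.1, -0.7, -2.9]
opening: 0.0326
grasp_force: 81.2
```

Request:
carry_out --moves '[[[0.068, 0.106, 0], 0, 1], [[0.068, 0.106, 0], 0, 1], [[0.068, 0.106, 0], 0, 1], [[0.068, 0.106, 0], 0, 1], [[0.068, 0.106, 0], 0, 1], [[0, 0, 0], 0, 1], [[0, 0, 0], 0, 1]]'

```text
clock: 16.08
tcp_pos: [0.5883, -0.0256, 0.2797]
eef_rot: [0.445, -3.107, -0.001]
force: [-0.3, 0.1, -4.5]
opening: 0.0324
grasp_force: 81.3
```

```bash
cat > drv.py <<'E'
from mb import *
def look(n,name=None):
    im,d=cam(n); s=ctrl.state(); t=s["tcp_pos"]; print(n,s["clock"],t,s["joints"][5],s["force"])
    P,u,v=pts(n,d); h=cv2.cvtColor(im,cv2.COLOR_RGB2HSV)[v,u]
    k=near(P,t,.05)&(P[:,2]>t[2]-.10)&(P[:,2]<t[2]-.05); Q=P[k]
    for lo in np.arange(-.1,.0,.008):
        m=near(P,t,.05)&(P[:,2]>t[2]+lo)&(P[:,2]<t[2]+lo+.008)
        if m.sum()>4: print("  dz%.3f n%d mean"%(lo,m.sum()),P[m].mean(0)[:2],"rect",rect(P[m]),"val",np.median(h[m,2]))
    if name:
        c,r=map(int,proj(n,t-[0,0,.05])); cv2.imwrite(f"pics/{name}.png",cv2.resize(im[r-45:r+45,c-60:c+60,::-1],(800,600),interpolation=cv2.INTER_CUBIC))
if __name__=="__main__": look("side","d1"); look("top")
E
python3 drv.py
```

```text
side 16.1333 [ 0.5877 -0.027   0.2798] -1.9727949693222206 [-0.3158 -0.0364 -3.1217]
  dz-0.092 n8 mean [ 0.585  -0.0212] rect (array([584.7, -27.7]), array([32.5, 32.2]), 61.1) val 99.0
  dz-0.084 n32 mean [ 0.5817 -0.017 ] rect (array([581.8, -17.9]), array([47.7, 26.8]), 22.2) val 91.5
  dz-0.076 n34 mean [ 0.5805 -0.0169] rect (array([580.6, -14.7]), array([47.2, 26.2]), 21.2) val 84.5
  dz-0.068 n68 mean [ 0.5844 -0.0218] rect (array([585.2, -27.6]), array([37.7, 36.6]), 60.7) val 116.5
  dz-0.060 n26 mean [ 0.583  -0.0222] rect (array([583.9, -26.3]), array([28.6, 32.4]), 61.9) val 107.0
  dz-0.052 n9 mean [ 0.5836 -0.0217] rect (array([585.1, -21.6]), array([15.5,  7. ]), 6.7) val 99.0
  dz-0.044 n12 mean [ 0.5843 -0.0211] rect (array([584.6, -21.4]), array([14.6,  5.6]), 15.3) val 98.0
  dz-0.036 n7 mean [ 0.5832 -0.022 ] rect (array([584.7, -21.3]), array([15.1,  5.7]), 6.8) val 71.0
  dz-0.028 n6 mean [ 0.5829 -0.0149] rect (array([584.1, -14.8]), array([14.4,  3.5]), 2.1) val 21.5
  dz-0.020 n20 mean [ 0.5817 -0.0157] rect (array([581.5, -15.6]), array([31.5, 15.3]), 21.4) val 16.0
  dz-0.012 n24 mean [ 0.58   -0.0157] rect (array([581.1, -16.6]), array([31.7, 14.9]), 27.2) val 19.0
  dz-0.004 n10 mean [ 0.5729 -0.0215] rect (array([573.3, -20.5]), array([25.2,  5.6]), 68.4) val 38.5
top 16.1833 [ 0.5875 -0.0278  0.28  ] -1.9727616367405498 [-1.2422  0.139  -2.8631]
```

View pics/d1.png

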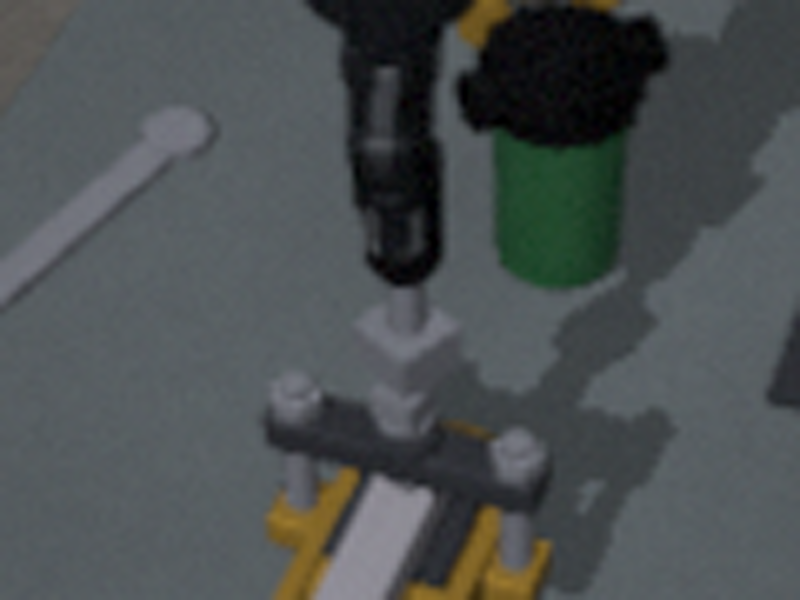

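The picture shows the socket at (408,330) just above the head at (402,410), with the block under the yoke. Socket yaw is ≈61° and head yaw ≈75°. I turn +14°, shift 2 mm in x and descend carefully.

Request:
carry_out --moves '[[[0.008, 0, -0.02], 0.15, 1], [[0, 0, -0.02], 0.15, 1], [[0, 0, -0.01], 0.01, 1], [[0, 0, 0], 0, 1]]'

```text
clock: 16.52
tcp_pos: [0.5895, -0.0289, 0.2649]
eef_rot: [0.807, -3.033, -0.001]
force: [-0.4, -1.2, -2.6]
opening: 0.032
grasp_force: 81.2
```

```bash
python3 - <<'E'
from mb import *
n="side"; im,d=cam(n); s=ctrl.state(); t=s["tcp_pos"]; print(s["clock"],t,s["joints"][5],s["force"])
P,u,v=pts(n,d); a=np.array([.588,-.027])
for lo,hi in ((.150,.160),(.160,.170),(.170,.176),(.176,.184),(.184,.192),(.192,.199),(.199,.206),(.206,.215)):
    m=near(P,a,.035)&(P[:,2]>lo)&(P[:,2]<hi)
    if m.sum()>4: print(lo,m.sum(),rect(P[m]),P[m].mean(0))
c,r=map(int,proj(n,[.588,-.027,.19])); cv2.imwrite("pics/d2.png",cv2.resize(im[r-30:r+30,c-40:c+40,::-1],(800,600),interpolation=cv2.INTER_CUBIC))
E
```

```text
16.5667 [ 0.59   -0.0287  0.2656] -2.2128850342883015 [-0.1404 -0.5194 -2.6501]
0.15 23 (array([587.8, -23. ]), array([27.9, 18.6]), 13.6) [ 0.5847 -0.0214  0.1543]
0.16 20 (array([584.6, -21.7]), array([27.6, 16.5]), 28.8) [ 0.5867 -0.0209  0.1644]
0.17 6 (array([590.7, -18.8]), array([ 2.5, 21.3]), 67.0) [ 0.5902 -0.0184  0.1716]
0.176 15 (array([582.5, -19.7]), array([42.2, 22.7]), 23.7) [ 0.5859 -0.0204  0.1809]
0.184 31 (array([582.3, -19.3]), array([42. , 23.5]), 23.3) [ 0.5809 -0.0195  0.1878]
0.192 22 (array([582.2, -19.8]), array([45.3, 23.1]), 31.0) [ 0.5819 -0.0196  0.1958]
0.199 74 (array([587. , -29.4]), array([35. , 35.3]), 74.4) [ 0.5861 -0.0256  0.2028]
0.206 19 (array([582.7, -23.4]), array([26.8, 28.5]), 54.0) [ 0.5838 -0.0228  0.2087]
```

View pics/d2.png

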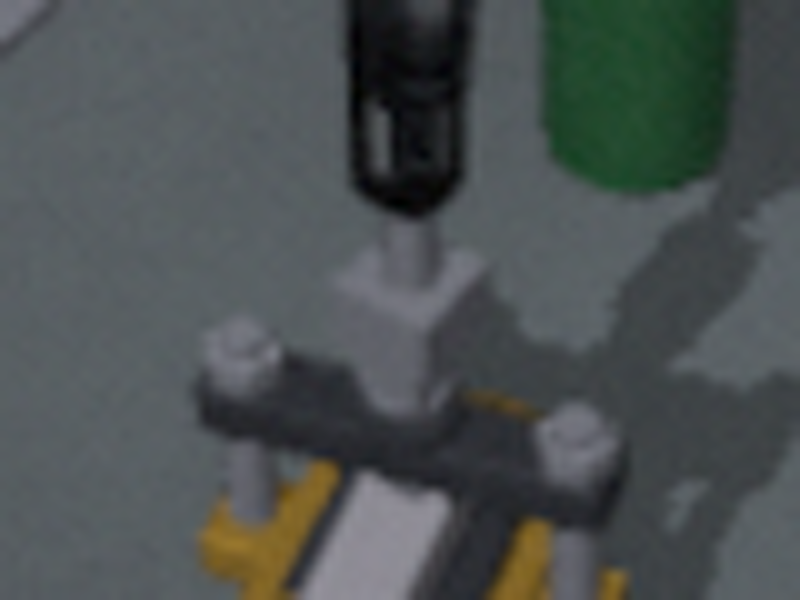

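The socket is aligned above the head: centre (587,-29) against (587,-28), yaw 74.4° against 75°. I nudge +1 mm in y and go down, watching the force.

Request:
carry_out --moves '[[[0, 0.004, -0.01], 0, 1], [[0, 0, -0.01], 0, 1], [[0, 0, 0], 0, 1], [[0, 0, 0], 0, 1]]'

```text
clock: 16.9
tcp_pos: [0.5909, -0.0265, 0.2601]
eef_rot: [0.813, -3.034, -0.0]
force: [0.4, -1.2, -3.5]
opening: 0.032
grasp_force: 81.2
```

Request:
carry_out --moves '[[[0, 0, -0.008], 0, 1], [[0, 0, 0], 0, 1], [[0, 0, 0], 0, 1]]'

```text
clock: 17.15
tcp_pos: [0.591, -0.0263, 0.2577]
eef_rot: [0.814, -3.034, -0.0]
force: [0.4, 0.5, -3.4]
opening: 0.0322
grasp_force: 81.2
```

Request:
carry_out --moves '[[[0, 0, -0.01], 0, 1], [[0, 0, 0], 0, 1], [[0, 0, 0], 0, 1]]'

```text
clock: 17.4
tcp_pos: [0.5909, -0.0264, 0.2545]
eef_rot: [0.814, -3.034, -0.0]
force: [0.4, 0.6, -3.3]
opening: 0.0321
grasp_force: 81.2
```

Request:
carry_out --moves '[[[0, 0, -0.014], 0, 1], [[0, 0, 0], 0, 1], [[0, 0, 0], 0, 1]]'

```text
clock: 17.65
tcp_pos: [0.5907, -0.0264, 0.2501]
eef_rot: [0.814, -3.033, -0.001]
force: [0.8, 0.0, -3.0]
opening: 0.0325
grasp_force: 81.2
```

The socket is over the head with no axial force. Estimated start is θ0≈1.84 rad (head yaw 75°, top at z≈0.173), so the screw needs ≈201° clockwise, plus ≈11° of socket play. I turn in stages.

Request:
carry_out --moves '[[[0, 0, -0.002], -0.1, 1], [[0, 0, 0], -0.1, 1], [[0, 0, 0], -0.15, 1], [[0, 0, -0.002], -0.15, 1], [[0, 0, 0], -0.15, 1], [[0, 0, 0], -0.15, 1], [[0, 0, 0], -0.15, 1], [[0, 0, 0], -0.15, 1]]'

```text
clock: 18.32
tcp_pos: [0.5911, -0.0283, 0.2492]
eef_rot: [0.538, 3.095, -0.006]
force: [0.2, -3.9, -6.2]
opening: 0.0326
grasp_force: 81.3
```

```bash
python3 - <<'E'
from mb import *
n="side"; im,d=cam(n); s=ctrl.state(); print(s["clock"],s["tcp_pos"],s["eef_rot"],s["joints"],s["force"],s["wrist_torque"])
P,u,v=pts(n,d); a=np.array([.588,-.027])
for lo,hi in ((.160,.170),(.170,.178),(.180,.1935),(.1935,.2),(.187,.194)):
    m=near(P,a,.035)&(P[:,2]>lo)&(P[:,2]<hi)
    if m.sum()>4: print(lo,m.sum(),rect(P[m]),P[m].mean(0))
E
```

```text
18.3667 [ 0.591  -0.0283  0.2491] [ 0.5442  3.0937 -0.0062] [-0.1192  0.2285  1.6972 -0.0042  1.2157 -1.3403] [ 0.1827 -4.3247 -5.0972] [-0.9425 -0.058   0.0775]
0.16 14 (array([583.7, -15.5]), array([34.4, 12.2]), 13.5) [ 0.5851 -0.0142  0.1669]
0.17 20 (array([584.8, -12. ]), array([32.2, 12. ]), 5.1) [ 0.5821 -0.0136  0.1736]
0.18 93 (array([587.9, -27. ]), array([33.7, 37.2]), 25.6) [ 0.5866 -0.0234  0.1869]
0.1935 10 (array([587.4, -22.9]), array([12.7,  5.1]), 10.2) [ 0.5868 -0.0228  0.1965]
0.187 55 (array([587.5, -27.5]), array([32.9, 34.4]), 21.5) [ 0.5881 -0.025   0.189 ]
```

Request:
carry_out --moves '[[[0, 0, -0.002], -0.15, 1], [[0, 0, 0], -0.15, 1], [[0, 0, 0], -0.15, 1], [[0, 0, -0.002], -0.15, 1], [[0, 0, 0], -0.15, 1], [[0, 0, 0], -0.15, 1], [[0, 0, 0], -0.15, 1], [[0, 0, 0], -0.15, 1]]'

```text
clock: 19.03
tcp_pos: [0.5903, -0.0287, 0.2477]
eef_rot: [1.881, 2.515, -0.008]
force: [-0.4, -5.6, -5.6]
opening: 0.0324
grasp_force: 81.5
```

Request:
carry_out --moves '[[[0, 0, -0.002], -0.15, 1], [[0, 0, 0], -0.15, 1], [[0, 0, 0], -0.15, 1], [[0, 0, -0.002], -0.15, 1], [[0, 0, 0], -0.15, 1], [[0, 0, 0], -0.15, 1], [[0, 0, 0], -0.15, 1], [[0, 0, 0], -0.15, 1]]'

```text
clock: 19.7
tcp_pos: [0.5896, -0.0287, 0.2462]
eef_rot: [2.816, 1.386, -0.009]
force: [-2.6, -5.2, -4.9]
opening: 0.0324
grasp_force: 81.1
```

```bash
python3 - <<'E'
from mb import *
n="side"; im,d=cam(n); s=ctrl.state(); print(s["clock"],s["tcp_pos"],s["eef_rot"],s["joints"],s["force"],s["wrist_torque"])
P,u,v=pts(n,d); a=np.array([.588,-.027])
for lo,hi in ((.180,.1935),(.187,.194)):
    m=near(P,a,.035)&(P[:,2]>lo)&(P[:,2]<hi)
    if m.sum()>4: print(lo,m.sum(),rect(P[m]),P[m].mean(0))
E
```

```text
19.75 [ 0.5896 -0.0287  0.2461] [ 2.8196  1.3799 -0.0091] [-0.1196  0.2307  1.7006 -0.0055  1.2138  0.5429] [-1.4318 -5.8998 -4.3633] [-1.2501  0.4433  0.0627]
0.18 85 (array([588.1, -28.8]), array([35.3, 38.7]), 10.4) [ 0.5867 -0.0253  0.1856]
0.187 21 (array([587.4, -23.4]), array([36.1, 25.8]), 22.5) [ 0.5851 -0.0226  0.189 ]
```

Request:
carry_out --moves '[[[0, -0.002, -0.002], -0.15, 1], [[0, 0, 0], -0.15, 1], [[0, 0, 0], -0.15, 1], [[0, 0, -0.002], -0.15, 1], [[0, 0, 0], -0.15, 1], [[0, 0, 0], -0.15, 1], [[0, 0, 0], -0.15, 1], [[0, 0, 0], -0.15, 1]]'

```text
clock: 20.42
tcp_pos: [0.5889, -0.0284, 0.2448]
eef_rot: [3.138, -0.044, -0.009]
force: [-3.0, -3.2, -3.9]
opening: 0.0323
grasp_force: 81.2
```

```bash
python3 - <<'E'
from mb import *
n="side"; im,d=cam(n); s=ctrl.state(); print(s["clock"],s["tcp_pos"],s["eef_rot"],s["joints"],s["force"],s["wrist_torque"])
P,u,v=pts(n,d); a=np.array([.588,-.027])
for lo,hi in ((.180,.1935),(.187,.194)):
    m=near(P,a,.035)&(P[:,2]>lo)&(P[:,2]<hi)
    if m.sum()>4: print(lo,m.sum(),rect(P[m]),P[m].mean(0))
E
```

```text
20.4667 [ 0.589  -0.0283  0.2448] [ 3.1385 -0.0498 -0.0089] [-0.12    0.2317  1.7023 -0.0035  1.213   1.4837] [-3.0479 -3.0177 -4.5198] [-0.8926  0.7556  0.0448]
0.18 84 (array([587.5, -27.2]), array([36.1, 37.1]), 41.1) [ 0.5871 -0.0254  0.184 ]
0.187 12 (array([583.9, -21.2]), array([11.3, 22.4]), 47.5) [ 0.5867 -0.0221  0.1899]
```

The driver has turned 212°. I lift it off, move aside and measure the head.

Request:
carry_out --moves '[[[0, 0, 0.05], 0, 1], [[0, 0, 0.08], 0, 1], [[0, 0, 0.06], 0, 1], [[-0.068, -0.105, 0], 0, 1], [[-0.068, -0.105, 0], 0, 1], [[-0.068, -0.105, 0], 0, 1], [[-0.068, -0.105, 0], 0, 1], [[-0.068, -0.105, 0], 0, 1]]'

```text
clock: 21.13
tcp_pos: [0.4886, -0.1851, 0.3034]
eef_rot: [-3.141, 0.032, -0.003]
force: [1.3, -0.9, -3.8]
opening: 0.0324
grasp_force: 81.5
```

```bash
cat > head.py <<'E'
from mb import *
def head():
  for n in ("top","side"):
    for i in range(3):
        im,d=cam(n); P,u,v=pts(n,d); h=cv2.cvtColor(im,cv2.COLOR_RGB2HSV)[v,u]
        k=near(P,(.5885,-.0275),.02)&(P[:,2]>.155)&(P[:,2]<.185); z=np.median(P[k,2]); k2=k&(P[:,2]>z-.006)
        print(n,k.sum(),"z med",z.round(4),"p25-75",np.percentile(P[k,2],[25,75]),rect(P[k2]),P[k2].mean(0))
  s=ctrl.state(); print(s["clock"],s["tcp_pos"],s["joints"][5],s["force"])
if __name__=="__main__": head()
E
python3 head.py; python3 - <<'E'
from mb import *
for n in ("top","side"):
    d=np.load(n+"d.npy"); P,u,v=pts(n,d)
    k=near(P,(.5885,-.0275),.02)&(P[:,2]>.155)&(P[:,2]<.185); z=np.median(P[k,2]); k2=k&(P[:,2]>z-.006)
    print("before",n,k.sum(),z,np.percentile(P[k,2],[25,75]),rect(P[k2]),P[k2].mean(0))
E
```

```text
top 87 z med 0.1663 p25-75 [0.1647 0.1685] (array([590. , -27.6]), array([21.2, 23. ]), 56.5) [ 0.5897 -0.0276  0.1666]
top 87 z med 0.1674 p25-75 [0.1658 0.169 ] (array([589.7, -27.5]), array([21.5, 23.7]), 54.3) [ 0.5897 -0.028   0.1675]
top 88 z med 0.1666 p25-75 [0.1651 0.1685] (array([590. , -27.6]), array([21.3, 23.4]), 56.7) [ 0.5896 -0.0276  0.1669]
side 72 z med 0.167 p25-75 [0.1618 0.1694] (array([588.3, -30. ]), array([25.1, 24.3]), 52.9) [ 0.588  -0.0281  0.1678]
side 70 z med 0.1681 p25-75 [0.1633 0.1699] (array([588.3, -28.1]), array([22.9, 25.7]), 52.8) [ 0.5876 -0.0278  0.1689]
side 75 z med 0.1674 p25-75 [0.1616 0.17  ] (array([587.6, -28.8]), array([23.9, 23.3]), 51.7) [ 0.5873 -0.0271  0.1685]
21.4333 [ 0.4898 -0.1838  0.3032] 1.1506577060433065 [ 0.196   0.3092 -2.6279]
before top 102 0.17226055706412602 [0.1684 0.1741] (array([589.6, -27.4]), array([21.3, 22.3]), 73.3) [ 0.59   -0.0272  0.173 ]
before side 83 0.17271038290882013 [0.1647 0.1751] (array([587.1, -28.3]), array([23.8, 22.9]), 75.8) [ 0.5877 -0.0273  0.1735]
```

The head yaw is now ≈54°, as predicted, and its top has dropped ≈5.6 mm to z≈0.167. That gives θ≈5.34 rad, about 6 N on the block. Now the driver goes back to its tube.

Request:
carry_out --moves '[[[-0.054, -0.082, 0], 0, 1], [[-0.054, -0.082, 0], 0, 1], [[-0.054, -0.082, 0], 0, 1], [[-0.054, -0.082, 0], 0, 1], [[0, 0, 0], 0, 1], [[0, 0, 0], 0, 1]]'

```text
clock: 21.93
tcp_pos: [0.4248, -0.2828, 0.3029]
eef_rot: [-3.141, 0.039, -0.001]
force: [-0.0, -0.0, -3.7]
opening: 0.033
grasp_force: 82.0
```

```bash
python3 - <<'E'
from mb import *
n="side"; im,d=cam(n); s=ctrl.state(); t=s["tcp_pos"]; print(s["clock"],t,s["joints"])
P,u,v=pts(n,d)
for lo,hi in ((.205,.225),(.225,.235),(.235,.245),(.245,.255)):
    m=near(P,t,.04)&(P[:,2]>lo)&(P[:,2]<hi)
    if m.sum()>4: print(lo,m.sum(),rect(P[m]),P[m].mean(0))
for n in ("top","side"):
    d=np.load(n+"d.npy"); P,u,v=pts(n,d); r=proj(n,[.425,-.28,.046])
    m=near(P,(.425,-.281),.06)&(P[:,2]>.005)&(P[:,2]<.016); Q=P[m]; print(n,"base bbox",rect(Q),m.sum())
    m=near(P,(.425,-.281),.05)&(P[:,2]>.041)&(P[:,2]<.051); print("rim",rect(P[m]),cv2.fitEllipse((P[m,:2]*1000).astype(np.float32)))
E
```

```text
21.9833 [ 0.4252 -0.2821  0.3029] [-0.672   0.0223  1.8188  0.0015  1.3004  0.9225]
0.205 24 (array([ 426. , -272.8]), array([18.2, 43.7]), 88.5) [ 0.4239 -0.2717  0.2214]
0.225 39 (array([ 426.7, -270.9]), array([27.8, 47.4]), 86.5) [ 0.4246 -0.2723  0.2298]
0.235 76 (array([ 425. , -283.3]), array([37.6, 38.2]), 42.3) [ 0.4253 -0.2772  0.241 ]
0.245 17 (array([ 424.6, -279.2]), array([26.9, 22.3]), 43.7) [ 0.4249 -0.2783  0.2494]
top base bbox (array([ 423. , -283.1]), array([106.6, 110. ]), 78.1) 390
rim (array([ 425.8, -276.4]), array([62.1, 55.2]), 18.1) ((426.95477294921875, -280.6515808105469), (60.6132698059082, 61.28268051147461), 70.12728118896484)
side base bbox (array([ 425.2, -281.3]), array([118.7,  90.4]), 3.9) 174
rim (array([ 426. , -287.6]), array([59.1, 56.2]), 19.2) ((426.5014343261719, -285.6072692871094), (57.73395919799805, 61.331478118896484), 153.81187438964844)
```

Request:
carry_out --moves '[[[0.003, 0, -0.12], 0, 1], [[0, 0, -0.13], 0, 1], [[0, 0, -0.13], 0, 1], [[0, 0, -0.1], 0, 1], [[0, 0, -0.04], 0, 1], [[0, 0, -0.04], 0, 1], [[0, 0, -0.04], 0, 1], [[0, 0, -0.04], 0, 1]]'

```text
clock: 22.65
tcp_pos: [0.4272, -0.2826, 0.1113]
eef_rot: [3.14, -0.036, 0.003]
force: [-0.2, -0.4, -2.8]
opening: 0.0322
grasp_force: 82.1
```

Request:
carry_out --moves '[[[0, 0, -0.02], 0, 1], [[0, 0, -0.01], 0, 1], [[0, 0, 0], 0, 1], [[0, 0, 0], 0, 1]]'

```text
clock: 22.98
tcp_pos: [0.4259, -0.2831, 0.1025]
eef_rot: [3.141, -0.039, 0.002]
force: [0.6, 0.1, -2.8]
opening: 0.0328
grasp_force: 82.1
```

Request:
carry_out --moves '[[[0, 0, -0.008], 0, 1], [[0, 0, 0], 0, 1], [[0, 0, -0.005], 0, 1], [[0, 0, 0], 0, 1], [[0, 0, 0], 0, 1]]'

```text
clock: 23.4
tcp_pos: [0.4252, -0.2829, 0.0981]
eef_rot: [3.141, -0.04, 0.0]
force: [-0.2, 0.0, -3.3]
opening: 0.0324
grasp_force: 82.1
```

Request:
carry_out --moves '[[[0, 0, -0.005], 0, 1], [[0, 0, 0], 0, 1], [[0, 0, 0], 0, 1]]'

```text
clock: 23.65
tcp_pos: [0.4256, -0.2832, 0.0971]
eef_rot: [3.141, -0.04, 0.001]
force: [-0.4, 0.8, 0.7]
opening: 0.032
grasp_force: 82.8
```

Request:
carry_out --moves '[[[0, 0, 0], 0, 0.4], [[0, 0, 0], 0, 0.2], [[0, 0, 0], 0, 0], [[0, 0, 0], 0, 0], [[0, 0, 0.1], 0, 0], [[0, 0, 0.13], 0, 0], [[0, 0, 0.13], 0, 0], [[0, 0, 0.12], 0, 0]]'

```text
clock: 24.32
tcp_pos: [0.4251, -0.2829, 0.2423]
eef_rot: [3.141, -0.04, 0.0]
force: [-0.2, -0.4, -0.4]
opening: 0.0851
grasp_force: 0.0
```

Request:
carry_out --moves '[[[0.039, 0.082, 0], 0.147, 0], [[0.039, 0.082, 0], 0.147, 0], [[0.039, 0.082, 0], 0.147, 0], [[0.039, 0.082, 0], 0.147, 0], [[0.039, 0.082, 0], 0.147, 0], [[0.039, 0.082, 0], 0.147, 0], [[0.039, 0.082, 0], 0.147, 0], [[0, 0, 0], 0, 0]]'

```text
clock: 24.98
tcp_pos: [0.5087, -0.107, 0.2406]
eef_rot: [-2.899, -1.208, -0.004]
force: [-0.1, -0.5, -0.6]
opening: 0.0853
grasp_force: 0.0
```

```bash
python3 - <<'E'
from mb import *
for n in ("top","side"):
    im,d=cam(n); P,u,v=pts(n,d); g=im[v,u].max(1)
    k=near(P,(.425,-.281),.05)&(P[:,2]>.10)&(P[:,2]<.16)&(g<80); print(n,"handle",k.sum(),rect(P[k]) if k.sum()>5 else "",np.percentile(P[k,2],[50,95]) if k.sum()>5 else "")
    kt=k&(P[:,2]>.128); print(" top",rect(P[kt]) if kt.sum()>5 else "")
s=ctrl.state(); print(s["clock"],s["tcp_pos"],s["eef_rot"])
E
```

```text
top handle 177 (array([ 427.4, -280. ]), array([32.8, 31. ]), 54.7) [0.1379 0.1418]
 top (array([ 427. , -280.3]), array([32.1, 30.5]), 50.6)
side handle 140 (array([ 426.3, -281.3]), array([35.3, 31.1]), 76.3) [0.1325 0.144 ]
 top (array([ 426.4, -281.5]), array([34.9, 30.8]), 76.7)
25.0833 [ 0.5072 -0.11    0.2404] [ 2.903   1.2001 -0.0007]
```

The driver stands upright in its tube (top at z≈0.14). Back to the block.

Request:
carry_out --moves '[[[0.039, 0.071, 0], 0.146, 0], [[0.039, 0.071, 0], 0.146, 0], [[0.039, 0.071, 0], 0.146, 0], [[0.039, 0.071, 0], 0.146, 0], [[0.04, 0.071, 0], 0.146, 0], [[0.04, 0.071, 0], 0.146, 0], [[0.04, 0.071, 0], 0.146, 0], [[0, 0, 0], 0, 0]]'

```text
clock: 25.75
tcp_pos: [0.5916, 0.0403, 0.2405]
eef_rot: [2.201, 2.241, 0.004]
force: [-0.7, 0.0, 0.7]
opening: 0.0853
grasp_force: 0.0
```

```bash
python3 mb.py
```

```text
side 25.8 [0.5905 0.0386 0.2403] 0.08541412951393752 0.0 [-0.5854  0.3907 -0.1039]
 p 0.63 (array([589.3,  14. ]), array([31. , 81.8]), 2.7) z 0.1068 slope [0.0098 0.0053] 204 ymin/max [-0.0261  0.0537]
top 25.9 [0.5894 0.0371 0.2401] 0.08528503950414278 0.0 [ 0.9107 -0.207  -0.384 ]
 p 0.71 (array([644.7, -24. ]), array([23.4, 15.2]), 6.1) z 0.1527 slope [ 0.1518 -0.2244] 46 ymin/max [-0.0314 -0.0164]
 p 0.47 (array([746.6, 179.7]), array([45.1, 23.6]), 74.2) z 0.0342 slope [-0.0273  0.0146] 101 ymin/max [0.1581 0.2004]
```

Request:
carry_out --moves '[[[0, 0.005, -0.12], 0, 0], [[0, 0, -0.12], 0, 0], [[0, 0, -0.12], 0, 0], [[0, 0, -0.08], 0, 0], [[0, 0, -0.05], 0, 0], [[0, 0, -0.02], 0, 0.3], [[0, 0, 0], 0, 0.4], [[0, 0, 0], 0, 0.5]]'

```text
clock: 26.62
tcp_pos: [0.5903, 0.039, 0.0881]
eef_rot: [2.206, 2.235, 0.001]
force: [-0.2, -0.1, 1.2]
opening: 0.0518
grasp_force: 0.0
```

Request:
carry_out --moves '[[[0, 0, 0], 0, 0.6], [[0, 0, 0], 0, 0.7], [[0, 0, 0], 0, 1], [[0, 0, 0], 0, 1], [[0, 0, 0], 0, 1]]' --newtons 60

```text
clock: 27.03
tcp_pos: [0.5913, 0.0396, 0.0896]
eef_rot: [2.203, 2.236, 0.003]
force: [-1.3, -1.9, 6.0]
opening: 0.0282
grasp_force: 61.1
```

Request:
carry_out --moves '[[[0, 0, 0.002], 0, 1], [[0, 0, 0], 0, 1]]'

```text
clock: 27.2
tcp_pos: [0.5913, 0.0396, 0.0896]
eef_rot: [2.203, 2.236, 0.003]
force: [-0.2, -1.4, 6.0]
opening: 0.0285
grasp_force: 61.0
```

Request:
carry_out --moves '[[[0, 0, 0.003], 0, 1], [[0, 0, 0.002], 0, 1], [[0, 0, 0], 0, 1]]'

```text
clock: 27.45
tcp_pos: [0.5908, 0.0397, 0.0898]
eef_rot: [2.203, 2.237, 0.002]
force: [2.4, -1.9, 1.8]
opening: 0.0288
grasp_force: 60.5
```

Request:
carry_out --moves '[[[0, 0.008, 0], 0, 1], [[0, 0.01, 0], 0, 1], [[0, 0.012, 0], 0, 1], [[0, 0.012, 0], 0, 1], [[0, 0.012, 0], 0, 1], [[0, 0.012, 0], 0, 1], [[0, 0.012, 0], 0, 1], [[0, 0.012, 0], 0, 1]]'

```text
clock: 28.12
tcp_pos: [0.5896, 0.0673, 0.0894]
eef_rot: [-2.205, -2.238, 0.001]
force: [0.0, -4.3, 3.2]
opening: 0.0285
grasp_force: 60.8
```

A drag force of about 4 N shows while pulling, so the fit is right. I continue straight out.

Request:
carry_out --moves '[[[0, 0.012, 0], 0, 1], [[0, 0.012, 0], 0, 1], [[0, 0.012, 0], 0, 1], [[0, 0.012, 0], 0, 1], [[0, 0.012, 0], 0, 1], [[0, 0.02, 0], 0, 1], [[0, 0.03, 0.005], 0, 1], [[0, 0.04, 0.01], 0, 1]]'

```text
clock: 28.78
tcp_pos: [0.5884, 0.1131, 0.0928]
eef_rot: [-2.205, -2.234, 0.002]
force: [0.0, 0.3, -3.5]
opening: 0.0286
grasp_force: 60.0
```

Request:
carry_out --moves '[[[0, 0.06, 0.03], 0, 1], [[0, 0.08, 0.05], 0, 1], [[0, 0.1, 0.02], 0, 1], [[0, 0.1, 0], 0, 1], [[0, 0.1, 0], 0, 1], [[0, 0.06, 0], 0, 1], [[0, 0, 0], 0, 1]]'

```text
clock: 29.37
tcp_pos: [0.5883, 0.2678, 0.1235]
eef_rot: [-2.199, -2.239, -0.003]
force: [0.2, 0.2, -2.6]
opening: 0.0283
grasp_force: 60.0
```

```bash
python3 plate.py; python3 head.py
```

```text
side 29.4167 [0.5883 0.2654 0.1233] 0.028394751499961297 59.97702956199646 [ 0.3176 -0.3198 -4.2872]
 p 0.76 (array([586.2, 222.3]), array([120.9,  30.5]), 88.6) z 0.1404 slope [0.0112 0.0023] 156 ymin/max [0.1634 0.2821]
top 29.5167 [0.5886 0.2627 0.1231] 0.02879752226514049 59.98095095157623 [ 0.1931 -0.2374 -2.27  ]
 p 0.31 (array([589.5, -27.1]), array([ 31.2, 131.6]), 87.2) z 0.1417 slope [0.0014 0.0323] 302 ymin/max [-0.0419 -0.0122]
top [0.5892 0.2614 0.1234] 184 y [-0.0558 -0.0124  0.0019] z [0.075  0.0806 0.0851] x [0.5622 0.618 ]
  y-0.06 z0.0802 n37  y-0.05 z0.0805 n24  y-0.02 z0.0803 n48  y-0.01 z0.0810 n60  y0.00 z0.0811 n15
side [0.5894 0.2611 0.1236] 242 y [-0.0517 -0.0222  0.0033] z [0.0781 0.0828 0.0866] x [0.5606 0.6196]
  y-0.06 z0.0825 n7  y-0.05 z0.0828 n38  y-0.04 z0.0827 n39  y-0.03 z0.0822 n45  y-0.02 z0.0828 n50  y-0.01 z0.0829 n46  y0.00 z0.0827 n17
top 88 z med 0.1669 p25-75 [0.1651 0.1686] (array([590.4, -28.3]), array([21.2, 22.2]), 55.2) [ 0.5898 -0.0278  0.1671]
top 85 z med 0.1669 p25-75 [0.1652 0.1689] (array([589.9, -27.8]), array([21.2, 23.6]), 57.1) [ 0.5897 -0.0278  0.167 ]
top 89 z med 0.1667 p25-75 [0.1651 0.1685] (array([590.4, -28.1]), array([21.3, 23. ]), 56.3) [ 0.5899 -0.0276  0.1671]
  return _methods._mean(a, axis=axis, dtype=dtype,
  ret = ret.dtype.type(ret / rcount)
Traceback (most recent call last):
  File "head.py", line 9, in <module>
    if __name__=="__main__": head()
                             ~~~~^^
  File "head.py", line 7, in head
    print(n,k.sum(),"z med",z.round(4),"p25-75",np.percentile(P[k,2],[25,75]),rect(P[k2]),P[k2].mean(0))
                                                ~~~~~~~~~~~~~^^^^^^^^^^^^^^^^
IndexError: index -1 is out of bounds for axis 0 with size 0
```

The plate is still seated and centred, and the screw is unchanged. Next I lay the block on the free desk near its first place.

Request:
carry_out --moves '[[[-0.08, 0.01, 0], 0, 1], [[-0.09, 0.01, 0], 0, 1], [[-0.09, 0.01, 0], 0, 1], [[-0.07, 0, -0.05], 0, 1], [[0, 0, -0.1], 0, 1], [[0, 0, -0.1], 0, 1], [[0, 0, -0.07], 0, 1], [[0, 0, -0.03], 0, 1]]'

```text
clock: 30.53
tcp_pos: [0.4884, 0.2695, 0.0162]
eef_rot: [-2.204, -2.236, 0.008]
force: [-1.2, -0.2, -2.4]
opening: 0.0287
grasp_force: 60.2
```

Request:
carry_out --moves '[[[0, 0, -0.012], 0, 1], [[0, 0, -0.008], 0, 1], [[0, 0, 0], 0, 1], [[0, 0, 0], 0, 1]]'

```text
clock: 30.87
tcp_pos: [0.4925, 0.2715, 0.0146]
eef_rot: [2.205, 2.237, 0.005]
force: [0.0, 0.3, -1.5]
opening: 0.0285
grasp_force: 60.2
```

Request:
carry_out --moves '[[[0, 0, -0.008], 0, 1], [[0, 0, 0], 0, 1], [[0, 0, -0.006], 0, 1], [[0, 0, 0], 0, 1]]'

```text
clock: 31.2
tcp_pos: [0.4911, 0.271, 0.0091]
eef_rot: [2.205, 2.238, 0.001]
force: [-0.6, -1.1, -1.6]
opening: 0.0285
grasp_force: 60.3
```

Request:
carry_out --moves '[[[0, 0, -0.004], 0, 1], [[0, 0, 0], 0, 1], [[0, 0, 0], 0, 1]]'

```text
clock: 31.45
tcp_pos: [0.4912, 0.271, 0.0088]
eef_rot: [2.205, 2.238, -0.0]
force: [-3.1, -1.5, 5.5]
opening: 0.0286
grasp_force: 61.2
```

Contact with the desk. I release, rise and check.

Request:
carry_out --moves '[[[0, 0, 0], 0, 0.4], [[0, 0, 0], 0, 0.2], [[0, 0, 0], 0, 0], [[0, 0, 0], 0, 0], [[0, 0, 0.1], 0, 0], [[0, 0, 0.13], 0, 0], [[0, 0, 0.13], 0, 0], [[0, 0, 0.13], 0, 0]]'

```text
clock: 32.12
tcp_pos: [0.4903, 0.2706, 0.1556]
eef_rot: [-2.205, -2.237, 0.002]
force: [1.5, 1.8, 0.4]
opening: 0.0852
grasp_force: 0.0
```

Request:
carry_out --moves '[[[-0.05, 0.1, 0.1], 0, 0], [[-0.05, 0.1, 0.05], 0, 0], [[-0.05, 0.1, 0], 0, 0], [[0, 0, 0], 0, 0], [[0, 0, 0], 0, 0], [[0, 0, 0], 0, 0]]'

```text
clock: 32.62
tcp_pos: [0.4466, 0.3582, 0.1967]
eef_rot: [2.204, 2.238, -0.002]
force: [-0.2, 1.2, 1.1]
opening: 0.085
grasp_force: 0.0
```

```bash
python3 plate.py; python3 - <<'E'
from mb import *
for n in ("top","side"):
    im,d=cam(n); P,u,v=pts(n,d); g=im[v,u].max(1)
    k=near(P,(.425,-.281),.05)&(P[:,2]>.128)&(P[:,2]<.16)&(g<80); print(n,"handle",k.sum(),rect(P[k]) if k.sum()>5 else "")
    k=near(P,(.5885,-.0275),.02)&(P[:,2]>.155)&(P[:,2]<.185); 
    if k.sum()>9: print("head",k.sum(),np.median(P[k,2]),rect(P[k]))
save("end",im,1.5)
E
```

```text
side 32.6667 [0.4468 0.3577 0.1965] 0.08551415967757259 0.0 [0.2578 0.0981 0.5858]
 p 0.71 (array([489.6, 261.4]), array([29.1, 48.9]), 5.1) z 0.0261 slope [-0.0038 -0.0041] 145 ymin/max [0.2388 0.2847]
top 32.7667 [0.4471 0.3574 0.1965] 0.08550789511603787 0.0 [ 1.1319 -0.416  -0.1674]
 p 0.77 (array([492.6, 226.7]), array([120.1,  31.1]), 89.6) z 0.0244 slope [-0.0051  0.0032] 384 ymin/max [0.1681 0.2852]
top [0.4473 0.3575 0.1968] 212 y [-0.0555 -0.0118  0.0013] z [0.0759 0.0805 0.0848] x [0.5625 0.6191]
  y-0.06 z0.0803 n44  y-0.05 z0.0814 n26  y-0.02 z0.0805 n50  y-0.01 z0.0804 n80  y0.00 z0.0814 n12
top handle 143 (array([ 427.7, -280.7]), array([31. , 30.8]), 19.1)
head 85 0.167109249622289 (array([590.5, -27.9]), array([21.5, 23.1]), 57.4)
side handle 0 
head 10 0.1699357761882515 (array([588.4, -36.7]), array([ 7.6, 14.6]), 58.2)
```

View pics/end.png

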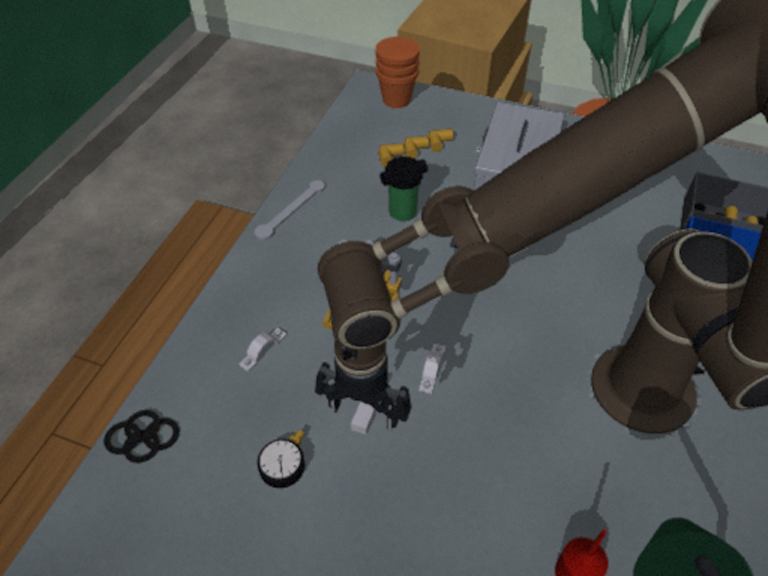

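The picture shows the block flat on the desk at about (362,418) and the gripper clear above it. The gauge (281,462), clamps (263,348) and (432,370), and filter (404,187) are where they were. I hand in.

```bash
python3 -c "
from rig import workorder
print(workorder.close_job())"
```

```text
the job is handed in; nothing more can be done
None
```

I handed in the job at about 33 s with no verdict returned: the plate is seated, the screw is set at about 5.34 rad with a drag of about 4 N when the block was pulled, the block lies on the desk, and the driver is back in its tube.

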